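# Rig the plaster-turning whirlers

## Task

Get the three whirler spindles ready for turning: take off all three wooden dust caps and put each into the storage slot that carries its own sign, then mount every plaster model on the spindle that its socket matches, turning it until the keys line up and pushing it down past the stiff sleeve until its flange is fully home on the spindle's foot. There may be fewer models than spindles; leave the bottle, the block mould and the bowl where they are.

Things in the scene. Friction and masses are not known exactly. Their poses are not given: they have to be found in the camera images.
- spindle_bar: Fixed upright steel spindle; does not turn. Origin on its axis at bench level. Round foot 80 mm wide, 18 mm high; on it a splined stub: core 16 mm across with two keys, opposite each other: a straight bar seen from above. Keys 7 mm wide, reaching 15 mm from the axis, 18 to 56 mm above the bench; one points along this frame's +x (repeats every 180 deg).
- spindle_bar_nose (a point): Top of this spindle: the bare 16 mm core goes on above the keys as a nose, tapering over its last 5 mm; this point is its tip, 66 mm above the bench.
- sleeve_bar (a joint): Grey friction ring, 47 mm wide, round the foot of this stub. Value 0: up, its top 26 mm above the bench, 8 mm proud of the foot. It carries a model's or cap's weight, slides down under a push of some 5 to 9 N more, and stays down; at 0.008 its top is level with the foot's (18 mm).
- cap_bar_mid (a point): Wooden dust cap, a straight bar raised 3 mm in dark wood on its top: round, 44 mm wide, 50 mm tall, open below (cavity 35 mm wide, 44 mm deep), 60 g. Point: its centre, half-way up; z up. Starts upright over spindle_bar, rim on the sleeve, 26 mm above the bench; lift 45 mm to clear the nose.
- slot_bar_floor (a point): Slot for that cap: fixed square wooden tray, 72 mm outside, 60 mm inside, walls 18 mm high, 6 mm thick; a label tongue on its +y side shows a straight bar in dark wood. Point: middle of the inner floor, 6 mm above the bench; z up.
- model_bar_mid (a point): Off-white plaster model, about 300 g, may be absent. 66 mm tall: round flange 72 mm wide, 14 mm high; above it an eight-sided neck, 46 mm across flats (a flat faces +x of this frame and each 45 deg: grip there). Point: its centre, 33 mm above its underside; z up. Starts upright on the bench; on its spindle it rests on the raised sleeve (point 59 mm up), pressed home on the foot (51 mm).
- model_bar_socket (a point): Middle of the top of that model's socket, dark steel, running right through: a 19 mm round bore with 2 slots 10 mm wide reaching 17 mm from the axis, one along this frame's +x. It fits spindle_bar, with 1.5 mm of play on each side, when slots and keys line up (every 180 deg).
- spindle_star: Fixed upright steel spindle; does not turn. Origin on its axis at bench level. Round foot 80 mm wide, 18 mm high; on it a splined stub: core 16 mm across with three keys at 120 degrees: a three-pointed star seen from above. Keys 7 mm wide, reaching 15 mm from the axis, 18 to 56 mm above the bench; one points along this frame's +x (repeats every 120 deg).
- spindle_star_nose (a point): Top of this spindle: the bare 16 mm core goes on above the keys as a nose, tapering over its last 5 mm; this point is its tip, 66 mm above the bench.
- sleeve_star (a joint): Grey friction ring, 47 mm wide, round the foot of this stub. Value 0: up, its top 26 mm above the bench, 8 mm proud of the foot. It carries a model's or cap's weight, slides down under a push of some 5 to 9 N more, and stays down; at 0.008 its top is level with the foot's (18 mm).
- cap_star_mid (a point): Wooden dust cap, a three-pointed star raised 3 mm in dark wood on its top: round, 44 mm wide, 50 mm tall, open below (cavity 35 mm wide, 44 mm deep), 60 g. Point: its centre, half-way up; z up. Starts upright over spindle_star, rim on the sleeve, 26 mm above the bench; lift 45 mm to clear the nose.
- slot_star_floor (a point): Slot for that cap: fixed square wooden tray, 72 mm outside, 60 mm inside, walls 18 mm high, 6 mm thick; a label tongue on its +y side shows a three-pointed star in dark wood. Point: middle of the inner floor, 6 mm above the bench; z up.
- model_star_mid (a point): Off-white plaster model, about 300 g, may be absent. 66 mm tall: round flange 72 mm wide, 14 mm high; above it an eight-sided neck, 46 mm across flats (a flat faces +x of this frame and each 45 deg: grip there). Point: its centre, 33 mm above its underside; z up. Starts upright on the bench; on its spindle it rests on the raised sleeve (point 59 mm up), pressed home on the foot (51 mm).
- model_star_socket (a point): Middle of the top of that model's socket, dark steel, running right through: a 19 mm round bore with 3 slots 10 mm wide reaching 17 mm from the axis, one along this frame's +x. It fits spindle_star, with 1.5 mm of play on each side, when slots and keys line up (every 120 deg).
- spindle_cross: Fixed upright steel spindle; does not turn. Origin on its axis at bench level. Round foot 80 mm wide, 18 mm high; on it a splined stub: core 16 mm across with four keys at 90 degrees: a cross seen from above. Keys 7 mm wide, reaching 15 mm from the axis, 18 to 56 mm above the bench; one points along this frame's +x (repeats every 90 deg).
- spindle_cross_nose (a point): Top of this spindle: the bare 16 mm core goes on above the keys as a nose, tapering over its last 5 mm; this point is its tip, 66 mm above the bench.
- sleeve_cross (a joint): Grey friction ring, 47 mm wide, round the foot of this stub. Value 0: up, its top 26 mm above the bench, 8 mm proud of the foot. It carries a model's or cap's weight, slides down under a push of some 5 to 9 N more, and stays down; at 0.008 its top is level with the foot's (18 mm).
- cap_cross_mid (a point): Wooden dust cap, a cross raised 3 mm in dark wood on its top: round, 44 mm wide, 50 mm tall, open below (cavity 35 mm wide, 44 mm deep), 60 g. Point: its centre, half-way up; z up. Starts upright over spindle_cross, rim on the sleeve, 26 mm above the bench; lift 45 mm to clear the nose.
- slot_cross_floor (a point): Slot for that cap: fixed square wooden tray, 72 mm outside, 60 mm inside, walls 18 mm high, 6 mm thick; a label tongue on its +y side shows a cross in dark wood. Point: middle of the inner floor, 6 mm above the bench; z up.
- model_cross_mid (a point): Off-white plaster model, about 300 g, may be absent. 66 mm tall: round flange 72 mm wide, 14 mm high; above it an eight-sided neck, 46 mm across flats (a flat faces +x of this frame and each 45 deg: grip there). Point: its centre, 33 mm above its underside; z up. Starts upright on the bench; on its spindle it rests on the raised sleeve (point 59 mm up), pressed home on the foot (51 mm).
- model_cross_socket (a point): Middle of the top of that model's socket, dark steel, running right through: a 19 mm round bore with 4 slots 10 mm wide reaching 17 mm from the axis, one along this frame's +x. It fits spindle_cross, with 1.5 mm of play on each side, when slots and keys line up (every 90 deg).
- slip_bottle: Bystander: white bottle with yellow cap, 60 mm wide, 150 mm tall. Origin at its underside.
- block_mould: Bystander: plaster block mould, 90 x 140 x 50 mm, with a rubber band. Origin at its underside.
- ware_bowl: Bystander: clay-coloured bowl, 90 mm wide, 50 mm tall. Origin at its underside.
Mind the look-alikes: they are no part of the job. Leave any yellow look-alike of the part that bears cap_star_mid alone.

How it is judged:
By the outcome, as a careful person would: the job done as asked, in the order asked, and still so for the second after the job is handed in, with the robot touching nothing.
Of model_bar, model_star, model_cross only 2 to 3 are there at a start; the rules pass over those that are not, and their reading is None.
At some moment in a run one of model_bar, model_star, model_cross may be knocked a few centimetres aside while the robot is not near it.
Once in a run the grip may slacken for a moment while it holds something.
It also fails if it takes over 210 s, if anything falls off the work surface, if the arm or the gripper's body presses on something with over 40 N, if the wrist force passes 120 N, or if a joint passes its speed limit or range.

## Robot

A 7-joint arm with a two-finger parallel gripper is mounted at the origin on the work surface. World frame = base frame: x ahead of the robot, y to its left, z up, the work surface at z = 0. Lengths are in m, angles in rad, forces in N, time in s.
With the tool pointing down it reaches from about 0.4 to 0.875 m from the base axis. Payload 19.3 kg.
Tool frame: the origin (TCP) lies midway between the tips of the shut fingers; the grasp point (between the pads) lies bot.grip_point_offset behind it (bot.grip_point_offset is the distance from the TCP to the grasp point, in m); z points along the fingers, y is the direction in which the jaws open and shut (so a half turn about z gives the same grasp; the last joint's range is limited). The gripper opens to 85 mm and grips with 20 to 120 N. Pads are 22 mm wide; open, the fingers measure 114 mm over their backs; the gripper's body (76 mm by 85 mm) begins 54 mm behind the grasp point. The pads swing forward as they close: fully open they stand 13 mm farther back than shut.
Start: joints at [1.097, 0.521, -0.036, 1.599, 0.021, 1.021, -0.113], TCP at [0.246, -0.575, 0.231] pointing down, gripper open.
Joint ranges: [-2.91, 2.91], [-0.3, 2.13], [-1.5, 1.42], [0.17, 2.43], [-1.26, 4.41], [0.16, 1.93], [-2.52, 2.52]. Speed limits (rad/s): [1.89, 1.89, 2.39, 2.39, 3.01, 3.01, 3.01].

## Interface

Orientations are given as [roll, pitch, yaw] about the fixed x, y, z axes, in that order (R = Rz(yaw) Ry(pitch) Rx(roll)).
In Python, from workcell import bot gives the robot as it stands.
- The arm moves only by the tool servo_tool, never from a script. Its argument "rows" is a list that holds one entry, the list of rows, each a list of 6 numbers: the shift along the tool's x, y, z in cm, then the turn, a rotation vector about the tool's x, y, z in degrees. A call has 1 to 5 rows; each row shifts and turns the commanded pose from where the row before left it, along the tool's axes as they then stand; what a row does not reach is not made up. A row lasts 1/8 s, in which the tool goes at most 62.5 mm and 10.7 degrees, less where a joint would pass 70% of its speed; a pose out of reach is approached as far as the arm can. A call is refused whole if a number of a shift passes 6.25 or a number of a turn 10.7, either way. A call with a gripper value outside its range is refused whole. "grip" is the opening, from -1 (shut) to 1 (fully open), so that 0 is half open, set as the call begins (left out, the last holds). The fingers move at their own pace and stop on an object; "squeeze" is the grip in N (left out, the last holds). Time passes only in rows, so rows that do not move let the fingers close. It gives the time, the measured TCP pose, the force and the opening at its end, in the units of the state.
- bot.observe(): the state, without advancing time (a new reading comes with each control period).
- bot.grab_frame(name): name is "scene" or "top"; returns a dict with "image" (384x512x3 uint8, red, green, blue), "K" (3x3 intrinsics, pixels), "dist" ([k1, k2, p1, p2, k3] as OpenCV has them; the pictures are not rectified), "R" (3x3) and "t" (3): a world point X has camera coordinates R X + t. Camera axes: x right, y down, z forward; pixel columns grow to the right and rows downward; lengths in m; the calibration is good to about 2 mm. A picture is of the moment at which its call begins. There is no depth.
- bot.job_done(): hands the job in, once; it reports no verdict.
The state is a dict: "clock": time; "qpos": joint angles; "qd": joint speeds; "joint_efforts": joint torques, N m; "position": TCP position; "tool_rot": TCP orientation; "force": force on the tool from outside, world axes, zero at the start; "moment": the same for the moment, N m; "grip_width": finger opening in m.
Only numpy, scipy, OpenCV 4.12 (cv2) and the standard library are available. Lean on these libraries where they do the work, as an engineer would, in place of code of your own. Each camera call takes 0.05 s, during which the arm holds its last target.

## Working session

There is one attempt and no reset: what is moved stays moved. The work goes in short steps, Python scripts to look and compute and a tool call to move; the robot and the scene stay as the last step left them, time stands still between calls to the robot, and variables do not carry over. Pictures are saved under pics/ and viewed, and the job is handed in when it is done.

Besides the shell and the picture viewer there is one more tool, called as name(argument=value, ...) on one line, values as JSON. servo_tool: Moves the arm, as the interface text tells. Its arguments: {"type":"object","properties":{"rows":{"type":"array"},"grip":{"type":"number"},"squeeze":{"type":"number"}},"required":["rows"]}

```bash
ls -la; mkdir -p pics; python3 - <<'E'
from workcell import bot
import cv2,json
print(bot.observe(), bot.grip_point_offset)
for n in("scene","top"):
    f=bot.grab_frame(n); cv2.imwrite(f"pics/{n}0.png",cv2.resize(f["image"][:,:,::-1],(768,576),interpolation=cv2.INTER_CUBIC))
    print(n,f["K"],f["dist"],f["R"],f["t"])
E
```

```text
total 12
drwxr-xr-x  3 agent agent 4096 Dec  7 13:25 .
drwxr-xr-x 23 root  root  4096 Dec  7 13:25 ..
drwxr-xr-x  2 agent agent 4096 Dec  7 13:25 pics
{'clock': 0.0, 'qpos': array([ 1.09679384,  0.52201324, -0.03634669,  1.60000907,  0.02120023,
        1.02109642, -0.11279509]), 'qd': array([ 7.03468494e-04, -2.19440829e-03, -1.77218912e-03,  8.90009529e-04,
       -1.00535989e-03, -3.14900200e-05, -7.74847434e-04]), 'joint_efforts': array([ 3.17082944e-03, -9.27114415e+01,  1.98156394e+00, -3.69931233e+01,
        1.80229062e-02,  8.19846347e-03,  6.10249140e-05]), 'position': array([ 0.24541588, -0.57443059,  0.23072562]), 'tool_rot': array([-3.14045385e+00,  7.22599224e-05,  4.03814331e-01]), 'force': array([ 0.06411693, -0.01410411, -0.35175688]), 'moment': array([-0.01804299,  0.03035358,  0.01814986]), 'grip_width': 0.08554106372364194} 0.0187
scene [[375.93630584   0.         252.01389283]
 [  0.         375.93630584 187.44088253]
 [  0.           0.           1.        ]] [-0.12760987  0.          0.          0.          0.        ] [[ 0.8006538   0.59911749 -0.00342622]
 [ 0.49399158 -0.66337897 -0.5620504 ]
 [-0.33900711  0.44831526 -0.82709589]] [-0.47904864 -0.26340859  1.19240073]
top [[424.93586852   0.         248.91858805]
 [  0.         424.93586852 196.74775323]
 [  0.           0.           1.        ]] [-0.00919278  0.          0.          0.          0.        ] [[-2.83199410e-04 -9.99484212e-01 -3.21127567e-02]
 [-9.97144394e-01  2.70733813e-03 -7.54700394e-02]
 [ 7.55180530e-02  3.19996823e-02 -9.96630846e-01]] [0.02163746 0.59282774 1.13326785]
```

View pics/scene0.png

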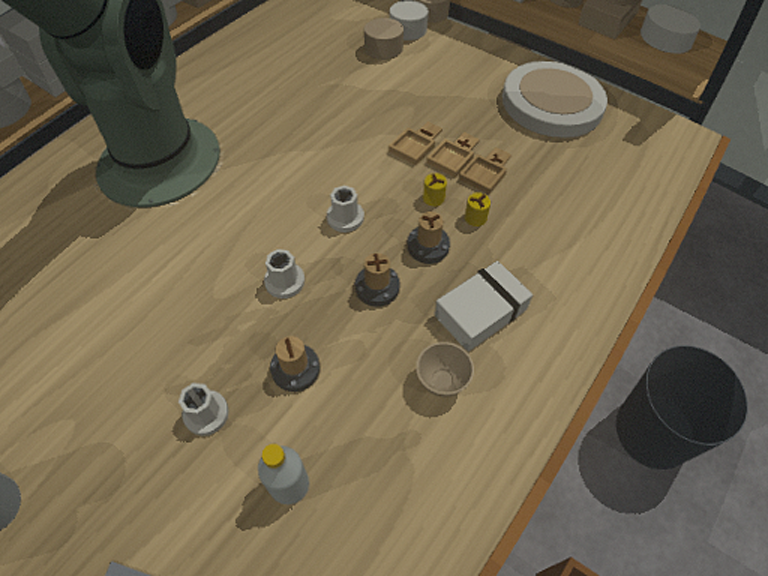

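View pics/top0.png

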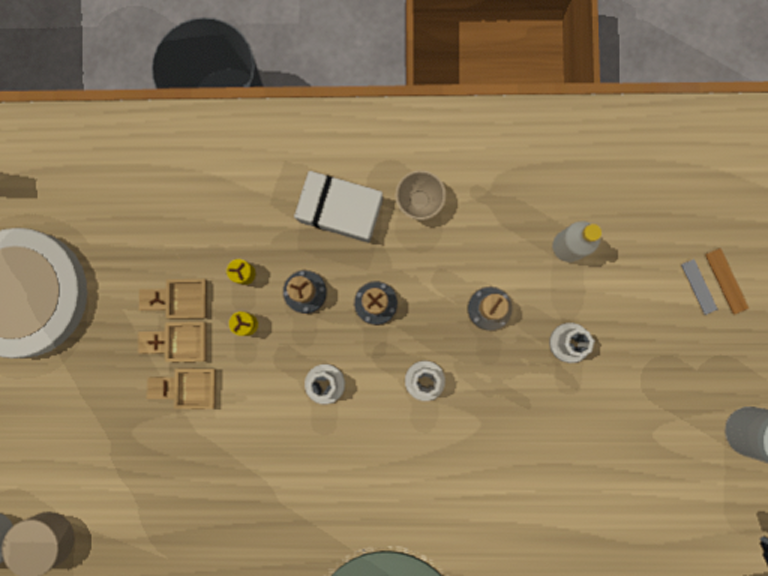

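Three models, three natural-wood caps on spindles, two yellow star-cap look-alikes near the slots. Zooming in and measuring.

```bash
cat > h.py <<'E'
import numpy as np, cv2, math
from workcell import bot
def ray(f,uv):
    uv=np.array(uv,float).reshape(-1,1,2)
    n=cv2.undistortPoints(uv,f["K"],np.array(f["dist"])).reshape(-1,2)
    d=np.c_[n,np.ones(len(n))]@f["R"]
    c=-f["R"].T@f["t"]
    return c,d
def plane(f,uv,z):
    c,d=ray(f,uv); return c+d*((z-c[2])/d[:,2])[:,None]
def proj(f,X):
    r,_=cv2.Rodrigues(f["R"]); return cv2.projectPoints(np.array(X,float).reshape(-1,1,3),r,f["t"],f["K"],np.array(f["dist"]))[0].reshape(-1,2)
def tri(f1,p1,f2,p2):
    A=[];b=[]
    for f,p in((f1,p1),(f2,p2)):
        c,d=ray(f,[p]); d=d[0]/np.linalg.norm(d[0]); M=np.eye(3)-np.outer(d,d); A.append(M);b.append(M@c)
    X=np.linalg.lstsq(np.vstack(A),np.hstack(b),rcond=None)[0]
    return X
def crop(f,c,r,name,s=8):
    u,v=int(c[0]),int(c[1]); im=f["image"][max(0,v-r):v+r,max(0,u-r):u+r,::-1]
    im=cv2.resize(im,None,fx=s,fy=s,interpolation=cv2.INTER_CUBIC); cv2.imwrite(f"pics/{name}.png",im)
def wrap(a): return (a+math.pi)%(2*math.pi)-math.pi
def goto(x,y,z,yaw=None,cur=None):
    """print total shift (cm, tool axes now) & turn about tool z (deg) from measured pose"""
    s=bot.observe(); from scipy.spatial.transform import Rotation as Ro
    R=Ro.from_euler('xyz',s["tool_rot"]); p=s["position"]
    d=R.inv().apply(np.array([x,y,z])-p)*100
    out=f"shift {np.round(d,2)}"
    if yaw is not None:
        yaw=s["tool_rot"][2]+((yaw-s["tool_rot"][2]+math.pi/2)%math.pi-math.pi/2)
        T=Ro.from_euler('xyz',[math.pi,0,yaw]); out+=f" turn {np.round((R.inv()*T).as_rotvec(degrees=True),1)} q7 {s['qpos'][6]:.2f}"
    print(out)
def st():
    s=bot.observe(); print("t %.2f"%s["clock"],"p",np.round(s["position"],4),"yaw %.1f"%math.degrees(s["tool_rot"][2]),"rp",np.round(s["tool_rot"][:2],3),"F",np.round(s["force"],1),"w %.4f"%s["grip_width"],"q7 %.2f"%s["qpos"][6])
E
python3 - <<'E'
from h import *
f=bot.grab_frame("top"); g=bot.grab_frame("scene")
im=f["image"][90:290,80:420,::-1]
a=cv2.resize(f["image"][150:290,90:300,::-1],None,fx=3.8,fy=3.8,interpolation=cv2.INTER_CUBIC);cv2.imwrite("pics/a.png",a)
a=cv2.resize(f["image"][150:290,260:420,::-1],None,fx=4,fy=4,interpolation=cv2.INTER_CUBIC);cv2.imwrite("pics/b.png",a)
hsv=cv2.cvtColor(f["image"],cv2.COLOR_RGB2HSV)
# dark marks/dark things
m=(f["image"].max(2)<75).astype(np.uint8)
n,l,s,c=cv2.connectedComponentsWithStats(m)
for i in range(1,n):
    if s[i,4]>8 and 150<c[i][1]<290: print("dark",np.round(c[i],1),s[i,4],np.round(plane(f,[c[i]],0.079)[0,:2],3))
m=((f["image"].min(2)>125)).astype(np.uint8)
n,l,s,c=cv2.connectedComponentsWithStats(m)
for i in range(1,n):
    if s[i,4]>50: print("white",np.round(c[i],1),s[i,4],s[i,:4],np.round(plane(f,[c[i]],0.03)[0,:2],3))
m=cv2.inRange(hsv,(20,180,80),(40,255,255))
n,l,s,c=cv2.connectedComponentsWithStats(m)
for i in range(1,n):
    if s[i,4]>20: print("yellow",np.round(c[i],1),s[i,4],np.round(plane(f,[c[i]],0.05)[0,:2],3))
E
```

```text
dark [207.5 196.6] 330 [0.589 0.126]
dark [193.4 186.2] 17 [0.617 0.164]
dark [137.  199.5] 24 [0.582 0.311]
dark [200.5 190.7] 11 [0.605 0.145]
dark [246.4 190.7] 47 [0.604 0.025]
dark [253.2 205.5] 289 [0.566 0.008]
dark [317.3 202.9] 113 [ 0.572 -0.157]
dark [103.6 198.6] 14 [0.585 0.4  ]
dark [248.5 199.8] 20 [0.581 0.02 ]
dark [385.6 225.5] 40 [ 0.514 -0.33 ]
dark [ 48.2 225.7] 18 [0.514 0.545]
dark [385.  232.2] 18 [ 0.497 -0.328]
dark [110.1 258.8] 13 [0.429 0.379]
dark [211.7 258.2] 41 [0.431 0.115]
dark [282.6 257. ] 20 [ 0.434 -0.067]
white [206.3 130.4] 397 [196 114  21  34] [0.775 0.138]
white [233.2 138.3] 1134 [212 119  43  40] [0.753 0.064]
white [382.4 155. ] 106 [378 149  12  14] [ 0.704 -0.34 ]
white [ 28.  193.9] 1594 [  0 152  52  86] [0.602 0.63 ]
white [379.5 228. ] 340 [367 216  29  26] [ 0.508 -0.328]
white [280.9 253. ] 352 [270 241  24  26] [ 0.441 -0.065]
white [213.3 254.9] 290 [203 243  23  26] [0.436 0.116]
yellow [394.7 154.6] 90 [ 0.702 -0.367]
yellow [159.9 180.8] 211 [0.634 0.259]
yellow [162.1 215.5] 222 [0.541 0.252]
```

View pics/a.png

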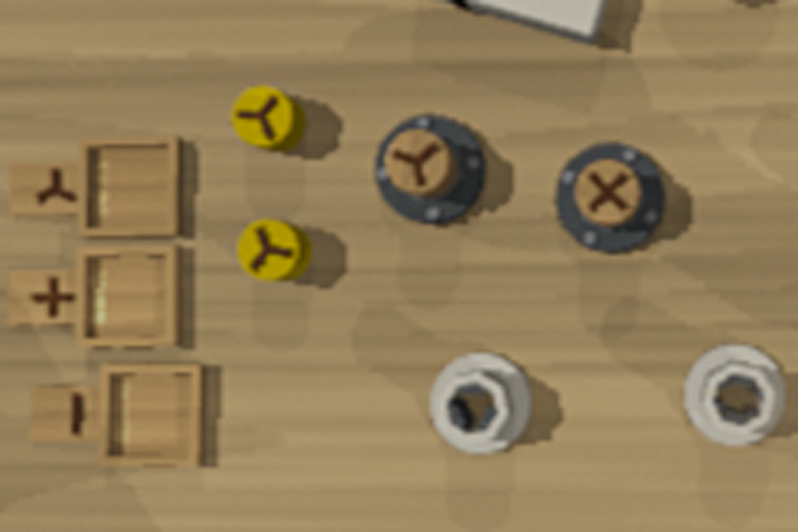

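View pics/b.png

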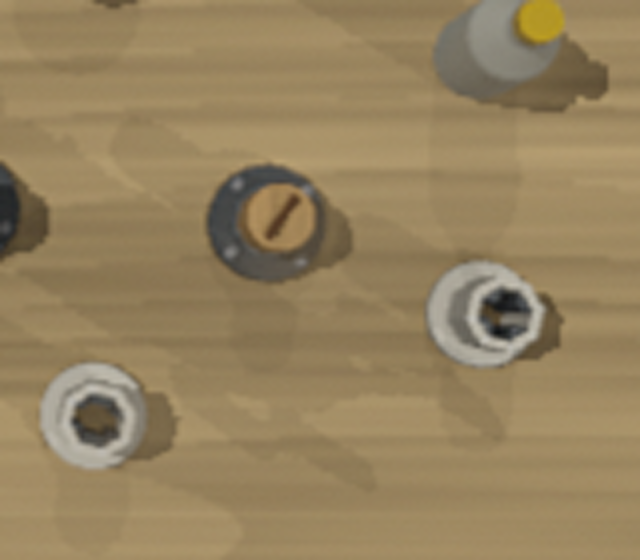

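Crop a: star slot (label px ~(105,199)), cross slot (~(104,228)), bar slot (~(109,259)); wooden caps star (~(201,191)), cross (~(251,200)); two yellow star look-alikes at (160,181) and (162,216) are to be left alone. Crop b: bar cap (~(330,204)). Next: look closely at sockets.

```bash
python3 - <<'E'
from h import *
f=bot.grab_frame("top"); g=bot.grab_frame("scene")
def tile(fr,pts,name,r=14,s=18):
    t=[]
    for u,v in pts:
        M=np.float32([[s,0,-s*(u-r)],[0,s,-s*(v-r)]])
        t.append(cv2.warpAffine(fr["image"][:,:,::-1],M,(int(2*r*s),int(2*r*s)),flags=cv2.INTER_CUBIC))
    o=np.hstack(t); o=cv2.convertScaleAbs(o,alpha=1.5)
    o=cv2.resize(o,(780,260)); cv2.imwrite(f"pics/{name}.png",o)
tile(f,[(214,256),(283,254),(384,228)],"sock_top")
tile(g,[(229,130),(187,172),(131,264)],"sock_scene",r=11)
tile(g,[(287,148),(251,175),(193,233)],"cap_scene")
E
```

```text
(no output)
```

View pics/sock_top.png

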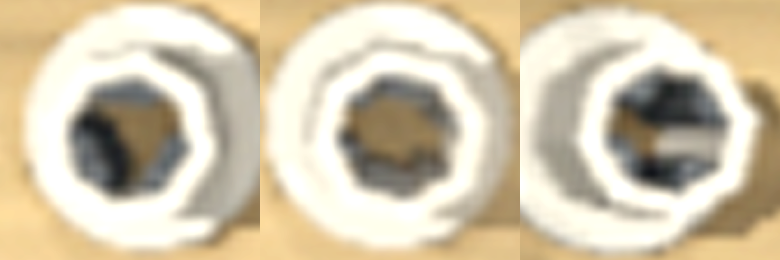

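View pics/sock_scene.png

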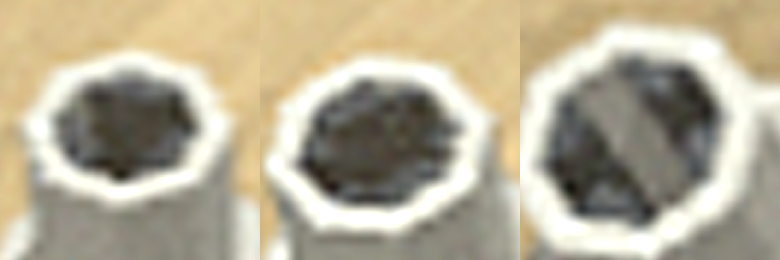

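View pics/cap_scene.png

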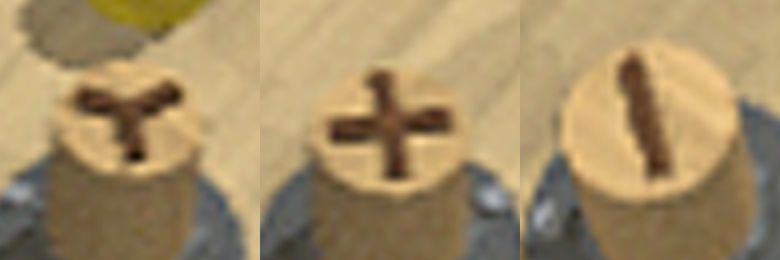

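```bash
python3 - <<'E'
from h import *
f=bot.grab_frame("top"); g=bot.grab_frame("scene")
caps={"star":((201,191),(287,148)),"cross":((251,200),(251,175)),"bar":((330,204),(193,233))}
def ell(fr,c,r=12):
    # cap top disc: orange-saturated bright + dark mark inside -> hull
    hsv=cv2.cvtColor(fr["image"],cv2.COLOR_RGB2HSV)
    u,v=c; p=fr["image"][v-r:v+r,u-r:u+r].astype(int)
    print(p[r-6:r+6,r].tolist())
    return
for k,(a,b) in caps.items():
    print(k); ell(f,a); ell(g,b)
E
```

```text
star
[[148, 118, 75], [152, 124, 79], [151, 121, 78], [139, 110, 70], [110, 80, 48], [77, 49, 27], [64, 38, 22], [86, 61, 37], [127, 100, 63], [139, 111, 70], [135, 107, 68], [98, 72, 46]]
[[146, 123, 84], [145, 119, 82], [138, 116, 79], [74, 53, 34], [75, 53, 33], [67, 47, 37], [58, 38, 20], [61, 42, 27], [67, 48, 33], [38, 29, 17], [128, 105, 71], [101, 81, 55]]
cross
[[156, 127, 81], [153, 124, 80], [143, 112, 72], [113, 83, 50], [76, 48, 28], [72, 46, 25], [92, 65, 38], [78, 50, 29], [75, 47, 26], [111, 84, 52], [153, 123, 79], [161, 130, 83]]
[[103, 79, 54], [85, 62, 42], [81, 60, 39], [72, 53, 38], [77, 51, 36], [86, 57, 41], [71, 50, 25], [62, 43, 26], [62, 44, 26], [62, 43, 28], [58, 39, 24], [60, 49, 32]]
bar
[[161, 131, 85], [161, 131, 85], [157, 128, 84], [140, 111, 70], [119, 91, 56], [94, 67, 42], [83, 56, 36], [92, 67, 41], [107, 83, 52], [137, 110, 72], [146, 119, 78], [156, 128, 84]]
[[116, 93, 62], [107, 84, 56], [84, 61, 41], [82, 58, 36], [76, 53, 35], [78, 56, 34], [68, 44, 30], [66, 46, 30], [63, 43, 26], [60, 38, 20], [62, 43, 28], [86, 69, 45]]
```

```bash
cat >> h.py <<'E'
def avg(name,n=4):
    F=[bot.grab_frame(name) for _ in range(n)]; f=F[0]; f["image"]=np.mean([x["image"] for x in F],0).round().astype(np.uint8); return f
def mark(fr,c,r=9,thr=100):
    """centroid of dark brown mark near c"""
    u,v=map(int,c); p=fr["image"][v-r:v+r+1,u-r:u+r+1].astype(float)
    R,G,B=p[...,0],p[...,1],p[...,2]
    ok=((R<thr+10)&(R>1.35*B)&(R>1.15*G)).astype(np.uint8)
    n,l,s,cc=cv2.connectedComponentsWithStats(ok,connectivity=8)
    i=1+np.argmax(s[1:,4]); w=np.where(l==i,np.clip(150-R,0,90),0)
    yy,xx=np.mgrid[-r:r+1,-r:r+1]
    return np.array([u+(w*xx).sum()/w.sum(), v+(w*yy).sum()/w.sum()]), s[i,4]
E
python3 - <<'E'
from h import *
f=avg("top"); g=avg("scene")
caps={"star":((200,191),(287,147)),"cross":((251,200),(251,175)),"bar":((329,204),(193,233))}
for k,(a,b) in caps.items():
    (pa,na),(pb,nb)=mark(f,a),mark(g,b)
    print(k,pa,na,pb,nb,"tri",np.round(tri(f,pa,g,pb),4),"top@.079",np.round(plane(f,[pa],.079)[0],4),"scene",np.round(plane(g,[pb],.079)[0],4))
# slots: label marks and trays corner check
for k,(a,b) in {"star":((104,199),(331,104)),"cross":((104,228),(309,95)),"bar":((109,258),(285,87))}.items():
    (pa,na),(pb,nb)=mark(f,a),mark(g,b)
    print("label",k,pa,na,pb,nb,np.round(plane(f,[pa],.018)[0],4),np.round(plane(g,[pb],.018)[0],4),np.round(tri(f,pa,g,pb),4))
s=5; o=cv2.resize(f["image"][175:285,85:160,::-1],None,fx=s,fy=s,interpolation=cv2.INTER_CUBIC); cv2.imwrite("pics/slots.png",o)
o=cv2.resize(g["image"][70:140,250:350,::-1],None,fx=7,fy=7,interpolation=cv2.INTER_CUBIC); cv2.imwrite("pics/slots_s.png",o)
E
```

```text
star [203.0245614  193.52373038] 78 [285.44743935 153.90527532] 74 tri [0.6012 0.1435 0.0506] top@.079 [0.5973 0.1383 0.079 ] scene [0.614  0.1245 0.079 ]
cross [249.653452   200.09492988] 54 [250.33319485 182.26485251] 69 tri [0.5814 0.0173 0.0458] top@.079 [0.5799 0.017  0.079 ] scene [ 0.5949 -0.0018  0.079 ]
bar [330.05541069 204.05606258] 27 [195.50212447 240.18945264] 63 tri [ 0.5735 -0.193   0.0425] top@.079 [ 0.5692 -0.1896  0.079 ] scene [ 0.5915 -0.2014  0.079 ]
label star [104.36049383 199.37242798] 34 [327.39061213 110.34971178] 51 [0.587  0.4206 0.018 ] [0.5967 0.3916 0.018 ] [ 0.5858  0.4308 -0.0175]
label cross [103.54851644 227.74739374] 39 [305.9370485   99.86790506] 46 [0.5088 0.4209 0.018 ] [0.5186 0.3913 0.018 ] [ 0.5049  0.4305 -0.017 ]
label bar [109.90542558 258.28770533] 27 [280.62828112  92.34335309] 39 [0.4255 0.4012 0.018 ] [0.4348 0.3721 0.018 ] [ 0.4189  0.4091 -0.0153]
```

View pics/slots.png

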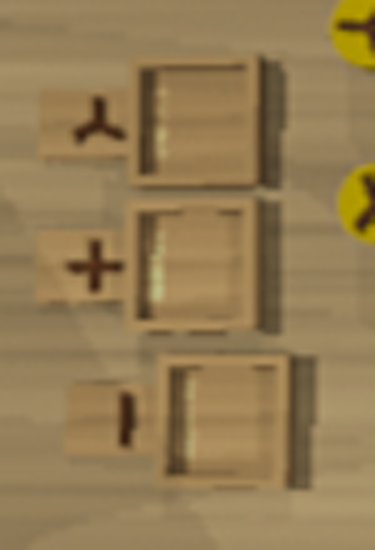

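View pics/slots_s.png

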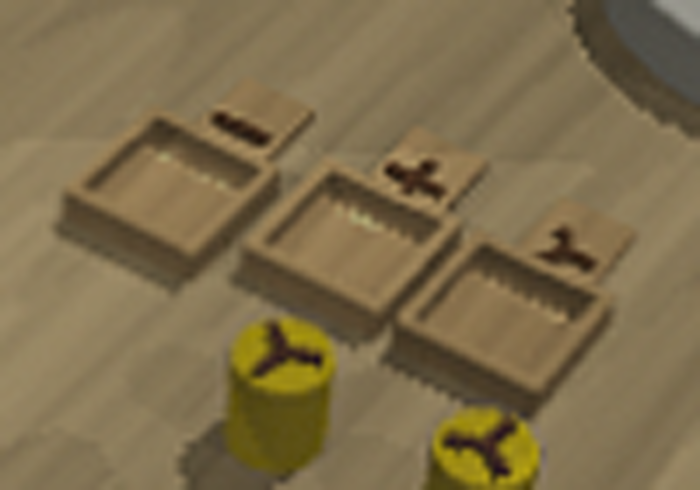

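```bash
python3 - <<'E'
from h import *
f=avg("top"); g=avg("scene")
for k,a,b in(("star",(124,199.2),(321.6,113.5)),("cross",(123.2,228),(300.1,103.4)),("bar",(129.4,258.8),(274,95.9))):
    print("slot",k,np.round(plane(f,[a],.018)[0],4),np.round(plane(g,[b],.018)[0],4),np.round(tri(f,a,g,b),4))
caps={"star":((200,191),(287,147)),"cross":((251,200),(251,174)),"bar":((329,204),(193,233))}
for k,(a,b) in caps.items():
    for fr,c,nm in((f,a,"top"),(g,b,"scene")):
        # cap top disc: bright orange pixels + mark; convex hull of bright pixels
        r=11;u,v=c;p=fr["image"][v-r:v+r+1,u-r:u+r+1].astype(int);R,B=p[...,0],p[...,2]
        thr=128
        ok=((R>thr)&(R-B>55)).astype(np.uint8)
        n,l,s,cc=cv2.connectedComponentsWithStats(ok)
        cand=[i for i in range(1,n) if s[i,4]>8]
        if nm=="top":
            print(k,nm,[(s[i].tolist(),np.round(cc[i]+[u-r,v-r],1).tolist()) for i in cand])
        cv2.imwrite(f"pics/m_{k}_{nm}.png",cv2.resize(ok*255,None,fx=10,fy=10,interpolation=cv2.INTER_NEAREST))
o=np.vstack([np.hstack([cv2.imread(f"pics/m_{k}_{nm}.png") for k in caps]) for nm in("top","scene")]);cv2.imwrite("pics/masks.png",o)
E
```

```text
slot star [0.5874 0.3657 0.018 ] [0.5893 0.3687 0.018 ] [0.5886 0.3665 0.0189]
slot cross [0.5081 0.3662 0.018 ] [0.5125 0.3663 0.018 ] [0.5095 0.3686 0.0142]
slot bar [0.4243 0.3473 0.018 ] [0.4274 0.3454 0.018 ] [0.4244 0.349  0.0137]
star top [([0, 0, 9, 8, 32], [191.4, 182.0]), ([2, 4, 17, 16, 147], [199.0, 191.9])]
cross top [([2, 3, 14, 17, 109], [247.6, 199.8]), ([12, 8, 6, 7, 25], [255.1, 200.1])]
bar top [([18, 0, 5, 5, 15], [338.7, 194.3]), ([4, 3, 17, 17, 190], [329.8, 203.7])]
```

View pics/masks.png

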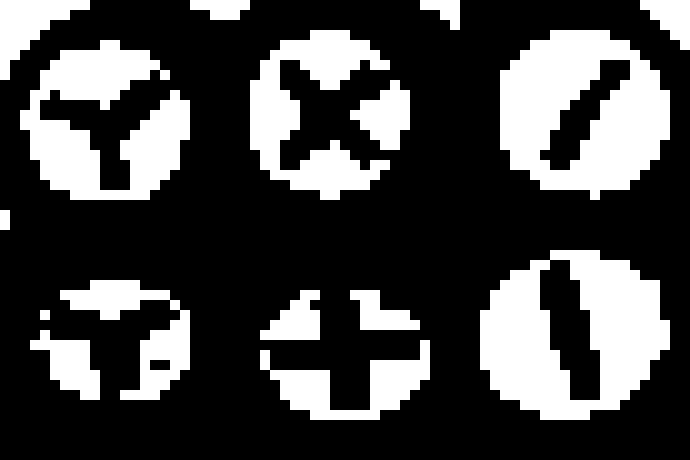

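```bash
python3 - <<'E'
from h import *
f=bot.grab_frame("top"); g=bot.grab_frame("scene")
for k,a,b in(("star",(199.1,191.6),(286.5,146.5)),("cross",(249.6,200),(251,175)),("bar",(330,204),(193,232))):
    print(k,np.round(plane(f,[a],.076)[0],4),np.round(plane(g,[b],.076)[0],4),np.round(tri(f,a,g,b),4))
# foot circle: dark gray pixels, hull centre at z=.018
for k,c in(("star",(203,193)),("cross",(251,202)),("bar",(327,206))):
    r=20;u,v=c;p=f["image"][v-r:v+r+1,u-r:u+r+1].astype(int);
    ok=((p[...,0]-p[...,2]<18)&(p.max(2)<110)).astype(np.uint8)
    n,l,s,cc=cv2.connectedComponentsWithStats(ok); i=1+np.argmax(s[1:,4])
    yy,xx=np.where(l==i); (cx,cy),rad=cv2.minEnclosingCircle(np.c_[xx,yy].astype(np.float32))
    px=(cx+u-r,cy+v-r); print(k,"foot",s[i],np.round(px,1),rad,np.round(plane(f,[px],.018)[0],4))
E
```

```text
star [0.6026 0.149  0.076 ] [0.6009 0.1494 0.076 ] [0.6021 0.1484 0.0779]
cross [0.5804 0.0173 0.076 ] [0.5816 0.0186 0.076 ] [0.581  0.0179 0.0761]
bar [ 0.5695 -0.19    0.076 ] [ 0.5719 -0.1884  0.076 ] [ 0.5705 -0.1891  0.075 ]
star foot [  6   7  29  29 358] [203.  194.2] 14.372422218322754 [0.6006 0.147  0.018 ]
cross foot [  6   6  28  29 370] [250.2 201.8] 14.238155364990234 [0.5793 0.0175 0.018 ]
bar foot [  5   6  26  28 273] [325.9 205. ] 14.31320858001709 [ 0.5702 -0.1879  0.018 ]
```

Candidates before the first reach — wooden caps: star (199,191), cross (250,200), bar (330,204); yellow star look-alikes (160,181), (162,216) are excluded. First target: the bar cap (close crop above shows a plain wooden cap with a single bar). All heights and both views agree within 2–3 mm.

servo_tool(rows=[[[0,0,0,0,0,-10],[0,0,0,0,0,-10],[0,0,0,0,0,-10],[0,0,0,0,0,-10],[0,0,0,0,0,-10]]], grip=1)

```text
clock: 1.92
position: [0.2455, -0.5748, 0.2313]
tool_rot: [-3.142, -0.0, 1.282]
force: [0.1, 0.3, -0.6]
grip_width: 0.085
```

servo_tool(rows=[[[0,0,0,0,0,-8.5],[0,0,0,0,0,-8.4],[0,0,0,0,0,0]]])

```text
clock: 2.3
position: [0.2454, -0.5748, 0.2312]
tool_rot: [3.141, -0.0, 1.57]
force: [-0.2, 0.1, 0.9]
grip_width: 0.0854
```

```bash
python3 -c "
from h import *
st(); goto(.570,-.1888,.15,math.pi/2)"
```

```text
t 2.30 p [ 0.2454 -0.5748  0.2312] yaw 90.0 rp [ 3.141 -0.   ] F [-0.2  0.1  0.9] w 0.0854 q7 0.92
shift [38.61 32.45  8.14] turn [ 0. -0. -0.] q7 0.92
```

servo_tool(rows=[[[3.86,3.25,0.4,0,0,0],[3.86,3.25,0.4,0,0,0],[3.86,3.25,0.4,0,0,0],[3.86,3.25,0.4,0,0,0],[3.86,3.25,0.4,0,0,0]]])

```text
clock: 2.92
position: [0.4088, -0.3804, 0.2113]
tool_rot: [3.141, 0.0, 1.567]
force: [0.9, -0.1, -0.4]
grip_width: 0.0856
```

servo_tool(rows=[[[3.86,3.25,0.8,0,0,0],[3.86,3.25,1.2,0,0,0],[3.86,3.25,1.4,0,0,0],[3.86,3.25,1.4,0,0,0],[3.86,3.25,1.4,0,0,0]]])

```text
clock: 3.55
position: [0.5713, -0.1873, 0.1489]
tool_rot: [3.141, 0.0, 1.567]
force: [-0.4, -0.5, -0.4]
grip_width: 0.0851
```

```bash
python3 -c "
from h import *
st(); goto(.570,-.1888,.043,math.pi/2)"
```

```text
t 3.55 p [ 0.5713 -0.1873  0.1489] yaw 89.8 rp [3.141 0.   ] F [-0.4 -0.5 -0.4] w 0.0851 q7 -0.02
shift [-0.15 -0.13 10.59] turn [ 0.   0.  -0.2] q7 -0.02
```

servo_tool(rows=[[[-0.15,-0.13,4,0,0,0],[0,0,4,0,0,0],[0,0,2.6,0,0,0],[0,0,0,0,0,0]]])

```text
clock: 4.05
position: [0.568, -0.1897, 0.0418]
tool_rot: [-3.139, -0.001, 1.569]
force: [0.6, 0.3, 1.3]
grip_width: 0.0857
```

servo_tool(rows=[[[0,0,0,0,0,0],[0,0,0,0,0,0],[0,0,0,0,0,0],[0,0,0,0,0,0],[0,0,0,0,0,0]]], grip=-1, squeeze=40)

```text
clock: 4.68
position: [0.5696, -0.1904, 0.0444]
tool_rot: [3.14, 0.001, 1.571]
force: [-1.3, 0.8, 7.8]
grip_width: 0.0427
```

servo_tool(rows=[[[0,0,-0.2,0,0,0],[0,0,-1,0,0,0],[0,0,-1,0,0,0],[0,0,-3,0,0,0]]])

```text
clock: 5.18
position: [0.5685, -0.1898, 0.0956]
tool_rot: [-3.14, -0.001, 1.572]
force: [0.5, 0.5, -0.4]
grip_width: 0.0425
```

servo_tool(rows=[[[0,0,-4,0,0,0],[2,-0.4,-3.5,0,0,0],[4,-1,0,0,0,0],[5.4,-1.5,0,0,0,0],[5.4,-1.5,0,0,0,0]]])

```text
clock: 5.8
position: [0.5243, -0.0207, 0.1711]
tool_rot: [3.141, 0.0, 1.571]
force: [1.7, 2.0, -1.0]
grip_width: 0.0428
```

servo_tool(rows=[[[5.4,-1.5,0,0,0,0],[5.4,-1.5,0,0,0,0],[5.4,-1.5,0,0,0,0],[5.4,-1.5,0,0,0,0],[5.4,-1.5,0,0,0,0]]])

```text
clock: 6.42
position: [0.4492, 0.2495, 0.1711]
tool_rot: [3.141, -0.0, 1.571]
force: [0.4, -0.7, -1.6]
grip_width: 0.0424
```

servo_tool(rows=[[[5.4,-1.5,0,0,0,0],[4.4,-0.9,0,0,0,0],[0,0,0,0,0,0],[0,0,0,0,0,0]]])

```text
clock: 6.92
position: [0.4258, 0.3453, 0.1706]
tool_rot: [3.141, 0.001, 1.571]
force: [0.8, -0.9, -0.8]
grip_width: 0.0424
```

```bash
python3 -c "
from h import *
st(); goto(.425,.348,.03,math.pi/2)
f=bot.grab_frame('top'); crop(f,(150,230),75,'hold1',5); g=bot.grab_frame('scene'); crop(g,(275,100),70,'hold1s',5)"
```

```text
t 6.92 p [0.4258 0.3453 0.1706] yaw 90.0 rp [3.141e+00 1.000e-03] F [ 0.8 -0.9 -0.8] w 0.0424 q7 -1.06
shift [ 0.28 -0.09 14.06] turn [0. 0. 0.] q7 -1.06
```

View pics/hold1s.png

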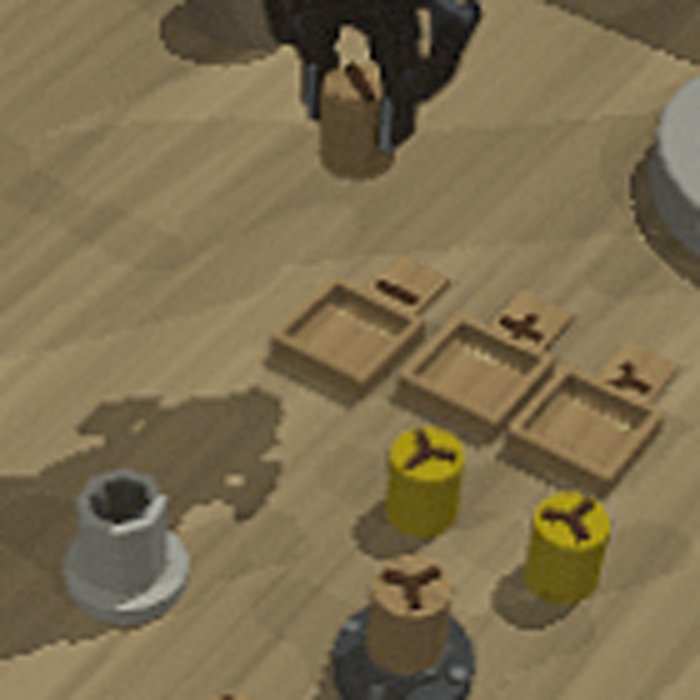

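Picture: cap held upright between pads at (350,110), bar slot empty below at (350,335) in the crop.

servo_tool(rows=[[[0.25,-0.1,5,0,0,0],[0,0,5,0,0,0],[0,0,3.7,0,0,0],[0,0,0,0,0,0]]])

```text
clock: 7.52
position: [0.424, 0.3466, 0.0317]
tool_rot: [-3.139, 0.003, 1.57]
force: [0.2, -0.3, 0.8]
grip_width: 0.0424
```

servo_tool(rows=[[[0,0,0.3,0,0,0],[0,0,0.3,0,0,0],[0,0,0,0,0,0]]])

```text
clock: 7.9
position: [0.4251, 0.3484, 0.0281]
tool_rot: [3.141, -0.001, 1.571]
force: [-1.0, 0.4, -0.4]
grip_width: 0.0424
```

servo_tool(rows=[[[0,0,0.2,0,0,0],[0,0,0.15,0,0,0],[0,0,0,0,0,0]]])

```text
clock: 8.28
position: [0.4249, 0.3486, 0.0245]
tool_rot: [3.141, -0.0, 1.571]
force: [-3.3, -3.0, 16.2]
grip_width: 0.0425
```

servo_tool(rows=[[[0,0,0,0,0,0],[0,0,0,0,0,0],[0,0,0,0,0,0]]], grip=0.6)

```text
clock: 8.65
position: [0.4247, 0.3483, 0.0237]
tool_rot: [-3.141, 0.0, 1.571]
force: [-0.8, 0.6, 0.3]
grip_width: 0.0682
```

servo_tool(rows=[[[0,0,-1,0,0,0],[0,0,-5,0,0,0],[0,0,-5,0,0,0],[0,0,-1.5,0,0,0]]])

```text
clock: 9.15
position: [0.4256, 0.3491, 0.1522]
tool_rot: [3.138, -0.003, 1.571]
force: [0.0, -0.2, -0.3]
grip_width: 0.0686
```

```bash
python3 -c "
from h import *
st(); goto(.581,.0178,.15,math.pi/2)"
```

```text
t 9.15 p [0.4256 0.3491 0.1522] yaw 90.0 rp [ 3.138e+00 -3.000e-03] F [ 0.  -0.2 -0.3] w 0.0686 q7 -1.09
shift [-33.14  15.53   0.18] turn [ 0.2 -0.2  0. ] q7 -1.09
```

servo_tool(rows=[[[-3,1.4,0,0,0,0],[-5,2.3,0,0,0,0],[-5.6,2.6,0,0,0,0],[-5.6,2.6,0,0,0,0],[-5.6,2.6,0,0,0,0]]])

```text
clock: 9.78
position: [0.5403, 0.0985, 0.1488]
tool_rot: [-3.141, 0.0, 1.572]
force: [1.7, 1.7, -0.6]
grip_width: 0.0681
```

servo_tool(rows=[[[-5.3,2.6,0,0,0,0],[-3,1.4,0,0,0,0],[0,0,0,0,0,0]]], grip=0.35)

```text
clock: 10.15
position: [0.5802, 0.0145, 0.1483]
tool_rot: [-3.141, 0.001, 1.567]
force: [1.0, 0.4, -1.1]
grip_width: 0.0578
```

```bash
python3 -c "
from h import *
st(); goto(.581,.0178,.044,math.pi/2)"
```

```text
t 10.15 p [0.5802 0.0145 0.1483] yaw 89.8 rp [-3.141e+00  1.000e-03] F [ 1.   0.4 -1.1] w 0.0578 q7 -0.40
shift [ 0.34  0.08 10.43] turn [-0.   0.  -0.2] q7 -0.40
```

servo_tool(rows=[[[0.3,0.1,3,0,0,0],[0,0,4,0,0,0],[0,0,3.3,0,0,0],[0,0,0,0,0,0]]])

```text
clock: 10.65
position: [0.5791, 0.0214, 0.0441]
tool_rot: [-3.137, -0.0, 1.573]
force: [0.9, 0.5, 1.6]
grip_width: 0.0574
```

servo_tool(rows=[[[0,0,0,0,0,0],[0,0,0,0,0,0],[0,0,0,0,0,0]]], grip=-1, squeeze=30)

```text
clock: 11.02
position: [0.5814, 0.0204, 0.0468]
tool_rot: [3.14, 0.0, 1.571]
force: [-1.7, -0.0, 8.1]
grip_width: 0.0434
```

servo_tool(rows=[[[0,0,-0.3,0,0,0],[0,0,-2,0,0,0],[0,0,-5,0,0,0],[0,0,-5,0,0,0],[0,0,0,0,0,0]]], squeeze=40)

```text
clock: 11.65
position: [0.5827, 0.0207, 0.1738]
tool_rot: [3.135, -0.0, 1.571]
force: [-0.6, 0.2, -1.1]
grip_width: 0.0427
```

```bash
python3 -c "
from h import *
st(); goto(.510,.3665,.165,math.pi/2)"
```

```text
t 11.65 p [0.5827 0.0207 0.1738] yaw 90.0 rp [ 3.135 -0.   ] F [-0.6  0.2 -1.1] w 0.0427 q7 -0.40
shift [34.59 -7.26  0.84] turn [ 0.4 -0.   0. ] q7 -0.40
```

servo_tool(rows=[[[2.5,-0.5,0,0,0,0],[5,-1,0,0,0,0],[6,-1.3,0,0,0,0],[6,-1.3,0,0,0,0],[6,-1.3,0,0,0,0]]])

```text
clock: 12.28
position: [0.5259, 0.277, 0.1692]
tool_rot: [-3.142, 0.0, 1.571]
force: [0.4, -0.5, -1.2]
grip_width: 0.0427
```

servo_tool(rows=[[[5.6,-1.1,0,0,0,0],[3.5,-0.7,0,0,0,0],[0,0,4,0,0,0],[0,0,4,0,0,0],[0,0,0,0,0,0]]])

```text
clock: 12.9
position: [0.5072, 0.3654, 0.0868]
tool_rot: [-3.138, 0.003, 1.572]
force: [0.9, 0.3, -0.9]
grip_width: 0.0432
```

```bash
python3 -c "
from h import *
st(); goto(.510,.3665,.030,math.pi/2)"
```

```text
t 12.90 p [0.5072 0.3654 0.0868] yaw 90.1 rp [-3.138e+00  3.000e-03] F [ 0.9  0.3 -0.9] w 0.0432 q7 -1.03
shift [0.13 0.3  5.68] turn [-0.2  0.2  0.1] q7 -1.03
```

servo_tool(rows=[[[0.1,0.15,3,0,0,0],[0,0,2.2,0,0,0],[0,0,0.4,0,0,0],[0,0,0.2,0,0,0],[0,0,0,0,0,0]]])

```text
clock: 13.52
position: [0.5105, 0.3677, 0.0316]
tool_rot: [3.141, -0.001, 1.571]
force: [0.1, 0.4, -0.4]
grip_width: 0.0428
```

servo_tool(rows=[[[0,0,0.2,0,0,0],[0,0,0,0,0,0]]])

```text
clock: 13.78
position: [0.5102, 0.3674, 0.029]
tool_rot: [3.141, -0.0, 1.571]
force: [0.3, -0.6, -1.0]
grip_width: 0.0429
```

Expected contact near TCP z ≈ 0.027.

servo_tool(rows=[[[0,0,0.15,0,0,0],[0,0,0,0,0,0]]])

```text
clock: 14.02
position: [0.5102, 0.3674, 0.0272]
tool_rot: [-3.141, 0.0, 1.571]
force: [0.4, -0.1, 0.1]
grip_width: 0.0432
```

servo_tool(rows=[[[0,0,0.12,0,0,0],[0,0,0,0,0,0]]])

```text
clock: 14.28
position: [0.5102, 0.3675, 0.0269]
tool_rot: [3.141, 0.0, 1.571]
force: [-4.5, -3.6, 14.6]
grip_width: 0.0429
```

servo_tool(rows=[[[0,0,0,0,0,0],[0,0,0,0,0,0],[0,0,0,0,0,0]]], grip=0.5)

```text
clock: 14.65
position: [0.5102, 0.3674, 0.026]
tool_rot: [-3.141, 0.0, 1.571]
force: [-0.9, -0.1, -0.4]
grip_width: 0.0641
```

servo_tool(rows=[[[0,0,-1,0,0,0],[0,0,-4,0,0,0],[0,0,-5,0,0,0],[0,0,-2.5,0,0,0]]])

```text
clock: 15.15
position: [0.5108, 0.368, 0.1545]
tool_rot: [3.139, -0.002, 1.571]
force: [0.3, -0.2, -0.2]
grip_width: 0.0643
```

```bash
python3 -c "
from h import *
st(); goto(.602,.1482,.150,math.pi/2)"
```

```text
t 15.15 p [0.5108 0.368  0.1545] yaw 90.0 rp [ 3.139e+00 -2.000e-03] F [ 0.3 -0.2 -0.2] w 0.0643 q7 -1.00
shift [-21.98   9.11   0.43] turn [ 0.1 -0.1  0. ] q7 -1.00
```

servo_tool(rows=[[[-3,1.2,0,0,0,0],[-5.5,2.3,0,0,0,0],[-5.5,2.3,0,0,0,0],[-5,2.1,0,0,0,0],[-3,1.2,0,0,0,0]]], grip=0.35)

```text
clock: 15.78
position: [0.6023, 0.1443, 0.1518]
tool_rot: [3.141, 0.001, 1.569]
force: [1.1, 0.8, 0.1]
grip_width: 0.0578
```

servo_tool(rows=[[[0,0,0,0,0,0],[0,0,0,0,0,0]]])

```text
clock: 16.02
position: [0.6011, 0.1483, 0.1516]
tool_rot: [3.141, -0.001, 1.572]
force: [-0.1, 0.2, 1.1]
grip_width: 0.0578
```

```bash
python3 -c "
from h import *
st(); goto(.602,.1482,.044,math.pi/2)"
```

```text
t 16.02 p [0.6011 0.1483 0.1516] yaw 90.1 rp [ 3.141e+00 -1.000e-03] F [-0.1  0.2  1.1] w 0.0578 q7 -0.61
shift [-0.02  0.09 10.76] turn [ 0.  -0.   0.1] q7 -0.61
```

servo_tool(rows=[[[0,0.1,4,0,0,0],[0,0,4,0,0,0],[0,0,2.6,0,0,0],[0,0,0,0,0,0]]])

```text
clock: 16.52
position: [0.6009, 0.1487, 0.0438]
tool_rot: [-3.139, 0.0, 1.573]
force: [-0.1, 0.5, 0.5]
grip_width: 0.0574
```

servo_tool(rows=[[[0,0,0,0,0,0],[0,0,-0.1,0,0,0],[0,0,-0.1,0,0,0]]], grip=-1, squeeze=30)

```text
clock: 16.9
position: [0.6027, 0.1476, 0.0481]
tool_rot: [3.14, -0.0, 1.571]
force: [0.0, -0.3, -0.9]
grip_width: 0.0432
```

servo_tool(rows=[[[0,0,-0.3,0,0,0],[0,0,-2,0,0,0],[0,0,-5,0,0,0],[0,0,-5,0,0,0],[0,0,0,0,0,0]]], squeeze=40)

```text
clock: 17.52
position: [0.6041, 0.1482, 0.1753]
tool_rot: [3.135, -0.002, 1.571]
force: [0.4, -0.6, -0.2]
grip_width: 0.0433
```

```bash
python3 -c "
from h import *
st(); goto(.5885,.3665,.165,math.pi/2)"
```

```text
t 17.52 p [0.6041 0.1482 0.1753] yaw 90.0 rp [ 3.135e+00 -2.000e-03] F [ 0.4 -0.6 -0.2] w 0.0433 q7 -0.60
shift [21.83 -1.56  1.06] turn [ 0.4 -0.1  0. ] q7 -0.60
```

servo_tool(rows=[[[3,-0.2,0,0,0,0],[5.5,-0.4,0,0,0,0],[5.5,-0.4,0,0,0,0],[5,-0.3,0,0,0,0],[2.8,-0.2,0,0,0,0]]])

```text
clock: 18.15
position: [0.5859, 0.3684, 0.1704]
tool_rot: [-3.141, -0.001, 1.574]
force: [0.6, -0.3, -1.0]
grip_width: 0.0433
```

servo_tool(rows=[[[0,0,4,0,0,0],[0,0,4,0,0,0],[0,0,0,0,0,0]]])

```text
clock: 18.52
position: [0.5857, 0.3644, 0.0879]
tool_rot: [-3.138, 0.003, 1.572]
force: [-0.7, -0.5, 0.7]
grip_width: 0.0435
```

```bash
python3 -c "
from h import *
st(); goto(.5885,.3665,.031,math.pi/2)"
```

```text
t 18.52 p [0.5857 0.3644 0.0879] yaw 90.1 rp [-3.138e+00  3.000e-03] F [-0.7 -0.5  0.7] w 0.0435 q7 -0.93
shift [0.22 0.3  5.68] turn [-0.2  0.2  0.1] q7 -0.93
```

servo_tool(rows=[[[0.1,0.1,3,0,0,0],[0,0,2.3,0,0,0],[0,0,0.3,0,0,0],[0,0,0,0,0,0]]])

```text
clock: 19.02
position: [0.5885, 0.3667, 0.035]
tool_rot: [3.141, -0.001, 1.571]
force: [0.9, 0.3, -0.4]
grip_width: 0.0433
```

servo_tool(rows=[[[0,0,0.15,0,0,0],[0,0,0,0,0,0]]])

```text
clock: 19.27
position: [0.5884, 0.3666, 0.0332]
tool_rot: [3.141, -0.0, 1.571]
force: [-0.0, 0.2, -0.8]
grip_width: 0.0434
```

servo_tool(rows=[[[0,0,0.15,0,0,0],[0,0,0,0,0,0]]])

```text
clock: 19.52
position: [0.5882, 0.3664, 0.0311]
tool_rot: [-3.141, 0.0, 1.571]
force: [-0.1, 0.1, -0.9]
grip_width: 0.0431
```

servo_tool(rows=[[[0,0,0.2,0,0,0],[0,0,0,0,0,0]]])

```text
clock: 19.77
position: [0.5881, 0.3664, 0.0289]
tool_rot: [-3.141, 0.0, 1.571]
force: [0.1, 0.8, 0.0]
grip_width: 0.0433
```

servo_tool(rows=[[[0,0,0.13,0,0,0],[0,0,0,0,0,0]]])

```text
clock: 20.02
position: [0.5881, 0.3664, 0.0277]
tool_rot: [-3.141, 0.0, 1.571]
force: [-0.4, -0.0, -0.4]
grip_width: 0.0433
```

servo_tool(rows=[[[0,0,0.1,0,0,0],[0,0,0,0,0,0]]])

```text
clock: 20.27
position: [0.5882, 0.3665, 0.0267]
tool_rot: [-3.142, 0.0, 1.571]
force: [0.4, -0.0, -0.4]
grip_width: 0.043
```

servo_tool(rows=[[[0,0,0.1,0,0,0],[0,0,0,0,0,0]]])

```text
clock: 20.52
position: [0.5882, 0.3665, 0.0264]
tool_rot: [3.141, -0.0, 1.571]
force: [-2.4, -2.7, 8.6]
grip_width: 0.043
```

Contact. Release, lift, and move away to look at everything from the arm-clear side.

servo_tool(rows=[[[0,0,0,0,0,0],[0,0,0,0,0,0],[0,0,0,0,0,0]]], grip=0.5)

```text
clock: 20.9
position: [0.5882, 0.3665, 0.0257]
tool_rot: [-3.142, -0.0, 1.571]
force: [0.6, -1.1, -1.1]
grip_width: 0.0642
```

servo_tool(rows=[[[0,0,-1,0,0,0],[0,0,-5,0,0,0],[0,0,-5,0,0,0],[0,0,-4,0,0,0]]])

```text
clock: 21.4
position: [0.5884, 0.3667, 0.1788]
tool_rot: [3.14, -0.001, 1.571]
force: [0.1, 0.0, -0.6]
grip_width: 0.0643
```

```bash
python3 - <<'E'
from h import *
st()
for n in("scene","top"):
    f=bot.grab_frame(n); cv2.imwrite(f"pics/{n}1.png",cv2.resize(f["image"][:,:,::-1],(768,576),interpolation=cv2.INTER_CUBIC))
E
```

```text
t 21.40 p [0.5884 0.3667 0.1788] yaw 90.0 rp [ 3.14e+00 -1.00e-03] F [ 0.1  0.  -0.6] w 0.0643 q7 -0.89
```

View pics/top1.png

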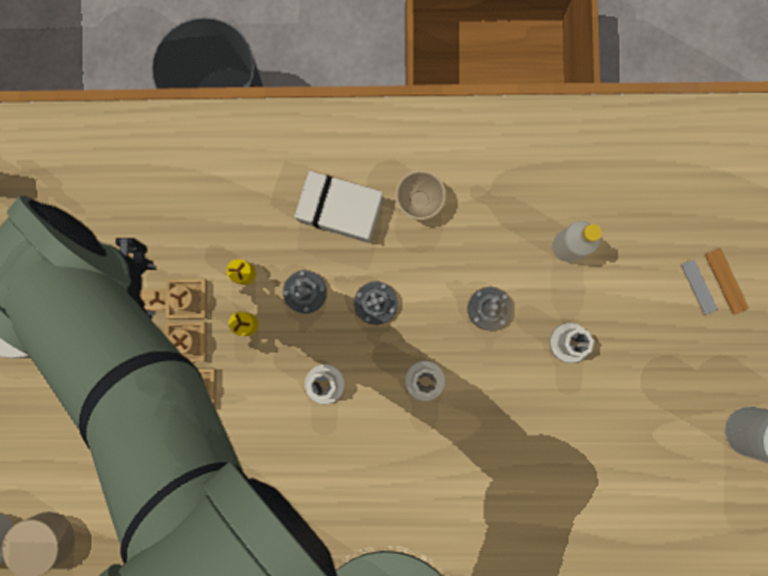

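View pics/scene1.png

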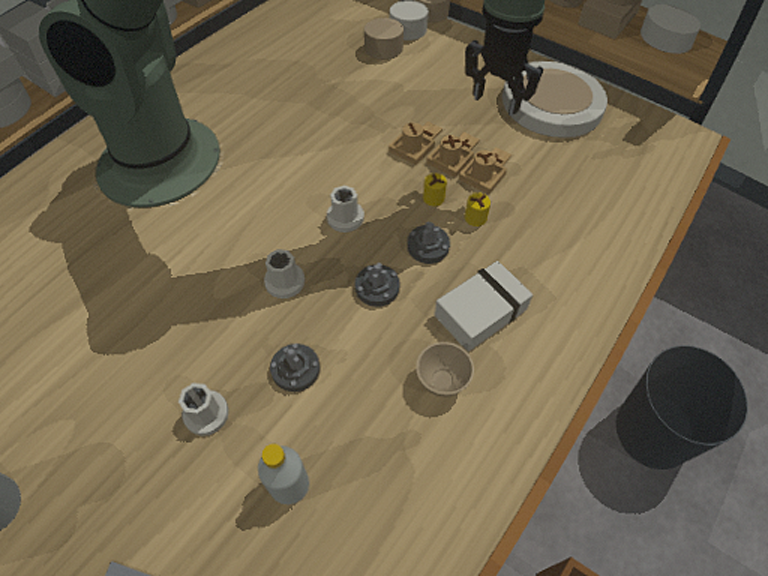

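All three caps sit in their own slots. Now rectify top views on the key plane (z=0.056) and socket plane (z=0.066).

```bash
cat >> h.py <<'E'
def rect(f,cx,cy,z,half=0.03,n=260,gain=1.0):
    """orthographic view of plane z round (cx,cy): right=+x world, up=+y"""
    xs=np.linspace(-half,half,n); X,Y=np.meshgrid(xs,-xs)
    P=np.stack([X+cx,Y+cy,np.full_like(X,z)],-1).reshape(-1,3)
    uv=proj(f,P).reshape(n,n,2).astype(np.float32)
    return cv2.convertScaleAbs(cv2.remap(f["image"],uv[...,0],uv[...,1],cv2.INTER_CUBIC)[:,:,::-1],alpha=gain)
E
python3 - <<'E'
from h import *
f=avg("top",8); g=avg("scene",4)
np.savez("avg1.npz",f=f["image"],g=g["image"])
S={"bar":(.570,-.1888),"star":(.6015,.1482),"cross":(.5805,.0178)}
o=[np.hstack([rect(fr,*S[k],.056,gain=ga) for k in S]) for fr,ga in((f,2.),(g,2.))]
cv2.imwrite("pics/sp.png",np.vstack(o))
M={"bar":((384.5,228)),"star":(214.5,256),"cross":(283,254)}
for k,v in M.items(): print(k,plane(f,[v],.066)[0])
o=[np.hstack([rect(fr,*plane(f,[v],.066)[0,:2],.066,gain=1.4) for k,v in M.items()]) for fr in(f,g)]
cv2.imwrite("pics/mo.png",np.vstack(o))
E
```

```text
bar [ 0.50777049 -0.33059797  0.066     ]
star [0.43542836 0.10888152 0.066     ]
cross [ 0.44087223 -0.06877264  0.066     ]
```

View pics/sp.png

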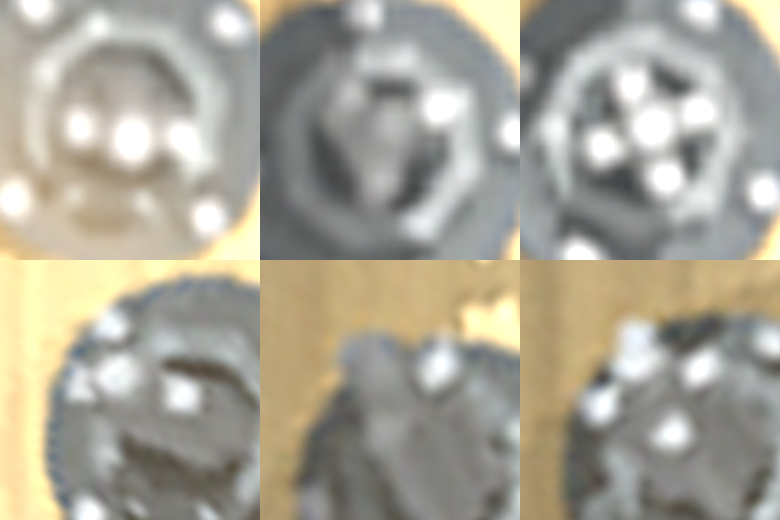

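View pics/mo.png

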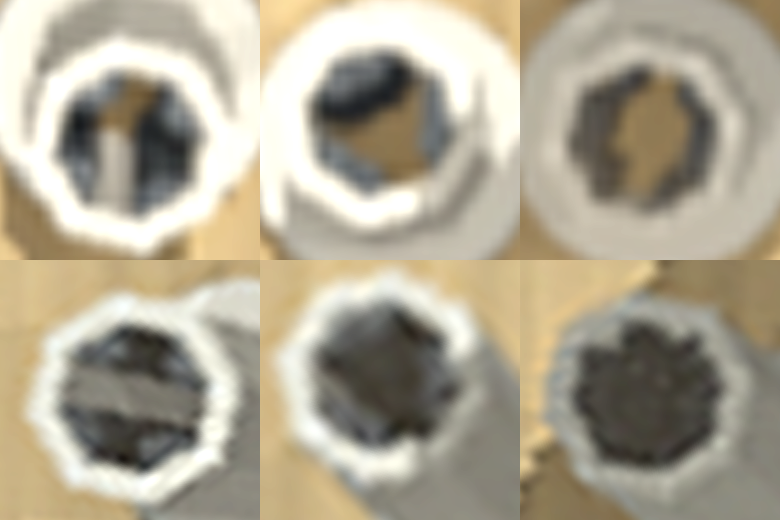

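The bright patches show key tops: bar spindle ≈ -5°, cross ≈ 20°, star ≈ 20° (in shade, to recheck). Sockets: the model at px (281,254) has an elongated see-through (bar), (384,228) shows lit slot ends along the sight line in both views (cross), (214,256) triangular (star). Verify with bigger views.

```bash
python3 - <<'E'
from h import *
f=bot.grab_frame("top"); g=bot.grab_frame("scene"); d=np.load("avg1.npz"); f["image"]=d["f"]; g["image"]=d["g"]
M={"C":((384.5,228)),"S":(214.5,256),"B":(283,254)}
for k,v in M.items():
    c=plane(f,[v],.066)[0,:2]
    a=rect(f,*c,.066,n=390,half=.03,gain=1); b=rect(g,*c,.066,n=390,half=.03,gain=1)
    o=np.hstack([a,b]).astype(float); 
    o=np.clip((o/190)**0.55*255,0,255).astype(np.uint8)
    cv2.imwrite(f"pics/M{k}.png",o)
E
```

```text
(no output)
```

View pics/MC.png

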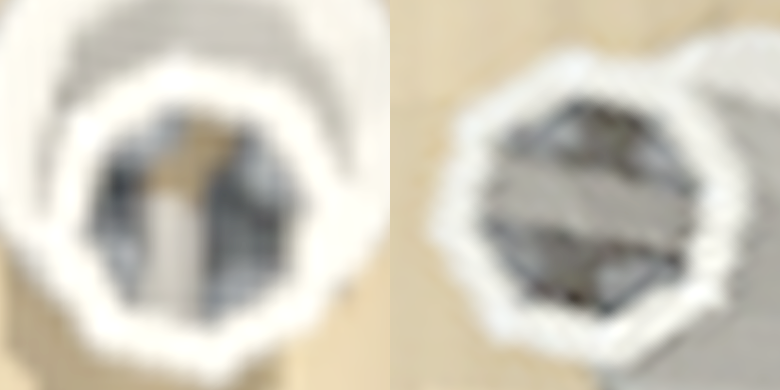

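View pics/MS.png

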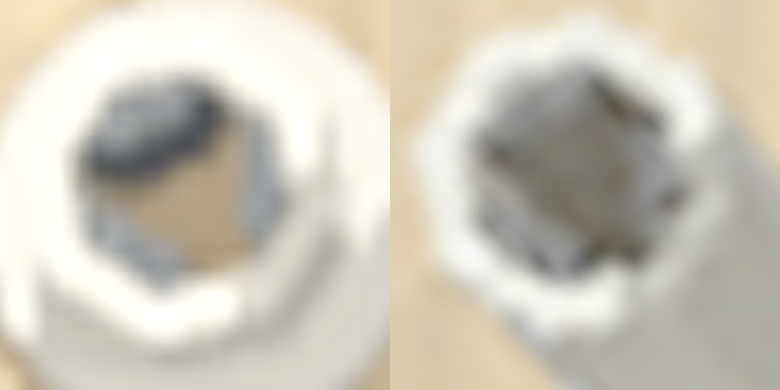

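View pics/MB.png

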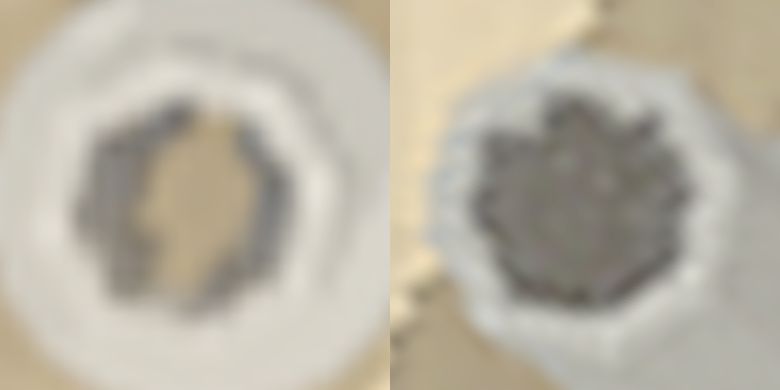

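Bigger views confirm: px (384,228) = cross model, slots ≈ -12° (mod 90); px (214,256) = star, slots ≈ 56° (mod 120); px (283,254) = bar, slot ≈ 76°. Start with the cross model at about (0.508, -0.333).

servo_tool(rows=[[[-3,-0.4,0,0,0,0],[-5.5,-0.6,0,0,0,0],[-6,-0.7,0,0,0,0],[-6,-0.7,0,0,0,0],[-6,-0.7,0,0,0,0]]])

```text
clock: 22.82
position: [0.557, 0.0995, 0.176]
tool_rot: [3.141, 0.0, 1.571]
force: [0.6, 0.0, -0.2]
grip_width: 0.0639
```

servo_tool(rows=[[[-6,-0.7,0,0,0,0],[-6,-0.7,0,0,0,0],[-6,-0.7,0,0,0,0],[-6,-0.7,0,0,0,0],[-6,-0.7,0,0,0,0]]])

```text
clock: 23.45
position: [0.5222, -0.2005, 0.1761]
tool_rot: [3.141, 0.0, 1.571]
force: [1.1, -0.9, 0.0]
grip_width: 0.064
```

servo_tool(rows=[[[-5.5,-0.6,0,0,0,0],[-4.5,-0.4,0,0,0,0],[0,0,0,0,0,6],[0,0,0,0,0,6],[0,0,0,0,0,0]]], grip=0.7)

```text
clock: 24.08
position: [0.5126, -0.2985, 0.1758]
tool_rot: [3.142, 0.0, 1.363]
force: [-0.2, 0.0, -0.2]
grip_width: 0.0728
```

```bash
python3 - <<'E'
from h import *
st(); goto(.508,-.333,.10,math.radians(78))
f=avg("top",2); g=avg("scene",4)
c=(.5078,-.3306)
o=np.hstack([rect(g,*c,.066,n=390),rect(f,.6015,.1482,.056,n=390,gain=2)]); cv2.imwrite("pics/C2.png",o)
cv2.imwrite("pics/top2.png",cv2.resize(f["image"][:,:,::-1],(768,576)))
E
```

```text
t 24.07 p [ 0.5126 -0.2985  0.1758] yaw 78.1 rp [3.142 0.   ] F [-0.2  0.  -0.2] w 0.0728 q7 0.01
shift [-3.47  0.26  7.59] turn [0.  0.  0.1] q7 0.01
```

View pics/C2.png

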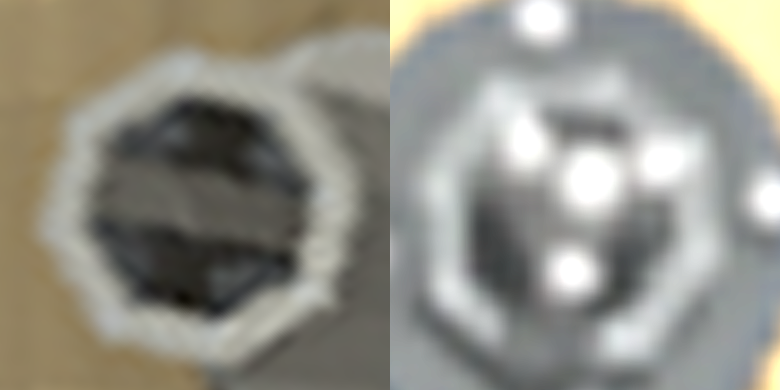

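View pics/top2.png

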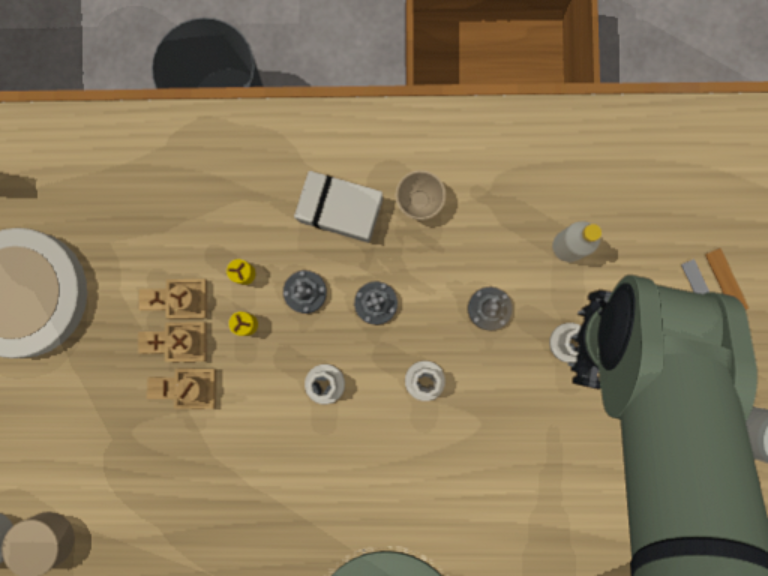

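Cap placing confirmed in the top view. Star spindle keys at ≈21° (mod 120). Cross model unmoved.

servo_tool(rows=[[[-2,0.15,1,0,0,0],[-1.45,0.1,2,0,0,0],[0,0,2,0,0,0],[0,0,0,0,0,0]]])

```text
clock: 24.88
position: [0.5065, -0.3331, 0.1234]
tool_rot: [-3.138, -0.001, 1.361]
force: [0.3, 0.2, 0.7]
grip_width: 0.0726
```

```bash
python3 - <<'E'
from h import *
st(); goto(.508,-.333,.026,math.radians(78))
E
```

```text
t 24.88 p [ 0.5065 -0.3331  0.1234] yaw 78.0 rp [-3.138e+00 -1.000e-03] F [0.3 0.2 0.7] w 0.0726 q7 0.04
shift [0.03 0.18 9.74] turn [-0.2 -0.1 -0. ] q7 0.04
```

servo_tool(rows=[[[0,0.05,3,0,0,0],[0,0,3.5,0,0,0],[0,0,2.5,0,0,0],[0,0,0.7,0,0,0],[0,0,0,0,0,0]]])

```text
clock: 25.5
position: [0.5086, -0.3331, 0.0292]
tool_rot: [3.141, 0.0, 1.362]
force: [0.7, -0.1, 0.4]
grip_width: 0.0725
```

servo_tool(rows=[[[0,0,0,0,0,0],[0,0,0,0,0,0],[0,0,-0.1,0,0,0],[0,0,0,0,0,0]]], grip=-1, squeeze=40)

```text
clock: 26.0
position: [0.5084, -0.3331, 0.0301]
tool_rot: [3.141, 0.0, 1.362]
force: [-1.4, 0.5, 3.7]
grip_width: 0.0456
```

servo_tool(rows=[[[0,0,-0.2,0,0,0],[0,0,0,0,0,0]]], squeeze=70)

```text
clock: 26.25
position: [0.5084, -0.3329, 0.0319]
tool_rot: [3.142, -0.0, 1.362]
force: [0.2, 0.3, -3.0]
grip_width: 0.0455
```

```bash
python3 - <<'E'
from h import *
st(); f=avg("top",1); g=avg("scene",2)
crop(g,(130,262),40,'gC',9)
E
```

```text
t 26.25 p [ 0.5084 -0.3329  0.0319] yaw 78.0 rp [ 3.142 -0.   ] F [ 0.2  0.3 -3. ] w 0.0455 q7 -0.01
```

View pics/gC.png

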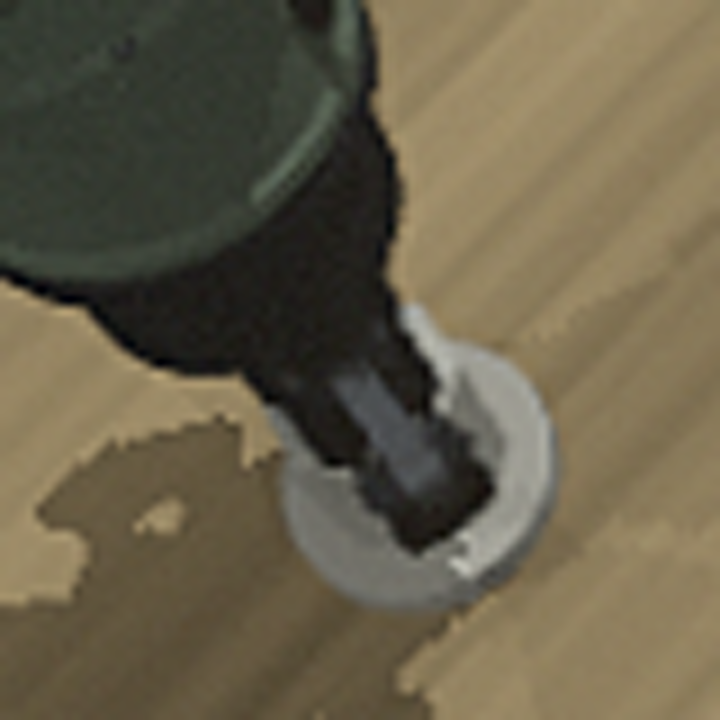

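Grip width matches the flats and weight reads 3 N. Lift and carry.

servo_tool(rows=[[[0,0,-1,0,0,0],[0,0,-3,0,0,0],[0,0,-5,0,0,0],[0,0,-4,0,0,0],[0,0,0,0,0,0]]])

```text
clock: 27.02
position: [0.5097, -0.3337, 0.1654]
tool_rot: [3.137, 0.002, 1.362]
force: [0.4, 0.2, -3.7]
grip_width: 0.0455
```

servo_tool(rows=[[[2.5,0,0,0,0,0],[4,0,0,0,0,0],[4.5,0,0,0,0,0],[4.5,0,0,0,0,0],[4.5,0,0,0,0,0]]])

```text
clock: 27.65
position: [0.5495, -0.1358, 0.1612]
tool_rot: [-3.141, -0.0, 1.362]
force: [1.2, 0.1, -2.3]
grip_width: 0.0453
```

servo_tool(rows=[[[4.5,0,0,0,0,0],[4.5,0,0,0,0,0],[4,0,0,0,0,0],[2.3,0,0,0,0,0],[0,0,0,0,0,0]]])

```text
clock: 28.28
position: [0.5812, 0.0146, 0.1611]
tool_rot: [-3.14, -0.001, 1.365]
force: [-0.9, -0.4, -2.8]
grip_width: 0.0452
```

servo_tool(rows=[[[0,0,0,0,0,-8],[0,0,0,0,0,-8],[0,0,0,0,0,-8],[0,0,0,0,0,-8],[0,0,0,0,0,0]]])

```text
clock: 28.9
position: [0.5812, 0.0114, 0.1613]
tool_rot: [-3.141, -0.0, 1.919]
force: [0.0, -0.3, -2.8]
grip_width: 0.0454
```

```bash
python3 - <<'E'
from h import *
st(); goto(.5805,.0178,.105,math.radians(110))
g=avg("scene",3); crop(g,(250,150),45,'hC',8)
E
```

```text
t 28.90 p [0.5812 0.0114 0.1613] yaw 109.9 rp [-3.141 -0.   ] F [ 0.  -0.3 -2.8] w 0.0454 q7 -0.09
shift [0.63 0.16 5.63] turn [-0.1 -0.  -0.1] q7 -0.09
```

View pics/hC.png

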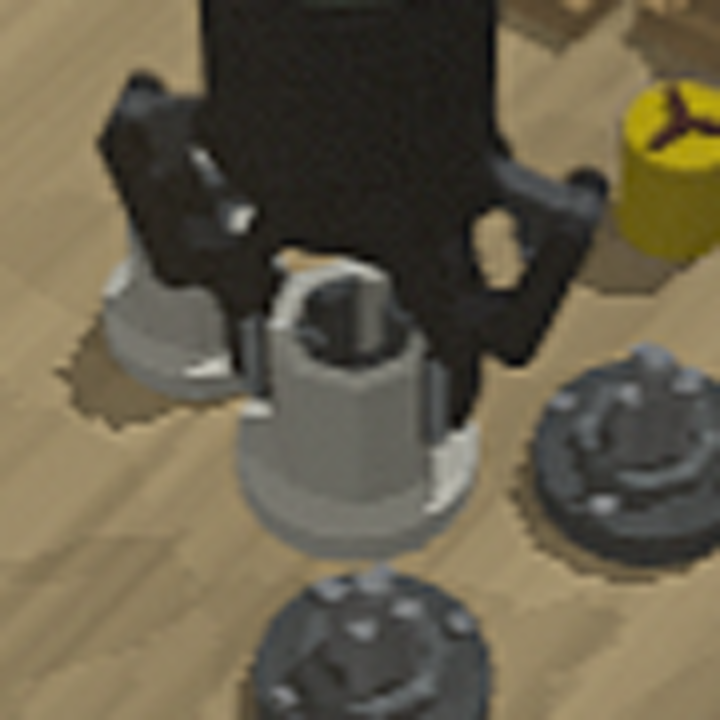

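```bash
python3 - <<'E'
from h import *
g=avg("scene",3); s=bot.observe(); p=s["position"]
a=rect(g,p[0],p[1],p[2]+.0355,n=390,gain=1.6); b=rect(g,p[0],p[1],p[2]-.0305+.014,half=.045,n=390,gain=1.4)
for o in(a,b): cv2.drawMarker(o,(195,195),(0,0,255),0,10)
cv2.imwrite("pics/hC2.png",np.hstack([a,b]))
E
```

```text
(no output)
```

View pics/hC2.png

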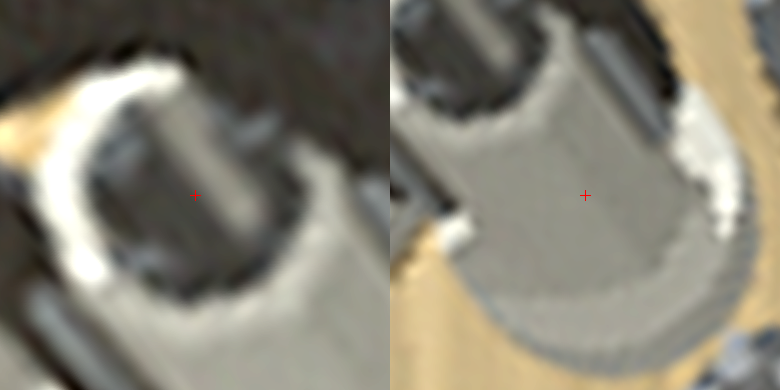

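Socket centre is within 1 mm of the tool axis; slot end at ≈107–110°, as intended. Descend.

servo_tool(rows=[[[0.6,0.15,2,0,0,0],[0,0,2,0,0,0],[0,0,1.5,0,0,0],[0,0,0,0,0,0],[0,0,0,0,0,0]]])

```text
clock: 29.82
position: [0.5812, 0.0185, 0.1072]
tool_rot: [3.141, 0.0, 1.92]
force: [1.3, 0.0, -1.5]
grip_width: 0.0453
```

```bash
python3 - <<'E'
from h import *
st(); goto(.5808,.0178,.10,math.radians(110))
E
```

```text
t 29.82 p [0.5812 0.0185 0.1072] yaw 110.0 rp [3.141 0.   ] F [ 1.3  0.  -1.5] w 0.0453 q7 -0.15
shift [-0.05 -0.06  0.72] turn [0. 0. 0.] q7 -0.15
```

servo_tool(rows=[[[0,0,0.6,0,0,0],[0,0,0.5,0,0,0],[0,0,0.4,0,0,0],[0,0,0,0,0,0]]])

```text
clock: 30.32
position: [0.5807, 0.0185, 0.0915]
tool_rot: [-3.141, -0.0, 1.921]
force: [0.0, -0.1, -2.7]
grip_width: 0.0454
```

servo_tool(rows=[[[0,0,0.3,0,0,0],[0,0,0.3,0,0,0],[0,0,0,0,0,0]]])

```text
clock: 30.7
position: [0.5808, 0.0185, 0.0856]
tool_rot: [-3.141, -0.0, 1.92]
force: [0.3, 0.8, -2.1]
grip_width: 0.0459
```

servo_tool(rows=[[[0,0,0.3,0,0,0],[0,0,0.3,0,0,0],[0,0,0,0,0,0]]])

```text
clock: 31.08
position: [0.5807, 0.0185, 0.0795]
tool_rot: [-3.141, -0.0, 1.921]
force: [0.1, 0.4, -2.8]
grip_width: 0.0454
```

servo_tool(rows=[[[0,0,0.5,0,0,0],[0,0,0.6,0,0,0],[0,0,0.5,0,0,0],[0,0,0,0,0,0]]])

```text
clock: 31.58
position: [0.5806, 0.0186, 0.0633]
tool_rot: [-3.141, -0.0, 1.921]
force: [-0.3, -0.2, -2.6]
grip_width: 0.0452
```

Keys engaged freely. Continue to the sleeve and press.

servo_tool(rows=[[[0,0,0.4,0,0,0],[0,0,0.3,0,0,0],[0,0,0,0,0,0]]])

```text
clock: 31.95
position: [0.5808, 0.0185, 0.0566]
tool_rot: [-3.141, -0.0, 1.921]
force: [1.2, 0.6, -2.7]
grip_width: 0.0453
```

servo_tool(rows=[[[0,0,0.3,0,0,0],[0,0,0.2,0,0,0],[0,0,0,0,0,0]]])

```text
clock: 32.33
position: [0.581, 0.0185, 0.0519]
tool_rot: [3.141, 0.0, 1.92]
force: [-0.1, -0.6, -0.6]
grip_width: 0.045
```

servo_tool(rows=[[[0,0,0.2,0,0,0],[0,0,0,0,0,0]]])

```text
clock: 32.58
position: [0.581, 0.0186, 0.0499]
tool_rot: [3.141, 0.0, 1.92]
force: [-0.8, -0.1, 1.5]
grip_width: 0.0454
```

servo_tool(rows=[[[0,0,0.2,0,0,0],[0,0,0,0,0,0]]])

```text
clock: 32.83
position: [0.581, 0.0186, 0.0482]
tool_rot: [3.141, 0.0, 1.92]
force: [-4.2, -0.4, 11.4]
grip_width: 0.0453
```

servo_tool(rows=[[[0,0,0.15,0,0,0],[0,0,0,0,0,0]]])

```text
clock: 33.08
position: [0.5811, 0.0185, 0.0481]
tool_rot: [3.141, 0.001, 1.92]
force: [-14.1, -2.6, 40.7]
grip_width: 0.045
```

Hard stop at TCP z 0.048: home. Unload, release, rise.

servo_tool(rows=[[[0,0,-0.2,0,0,0],[0,0,0,0,0,0]]])

```text
clock: 33.33
position: [0.581, 0.0185, 0.0482]
tool_rot: [3.141, -0.0, 1.92]
force: [-1.1, -0.8, 5.7]
grip_width: 0.0454
```

servo_tool(rows=[[[0,0,0,0,0,0],[0,0,0,0,0,0],[0,0,0,0,0,0]]], grip=0.7)

```text
clock: 33.7
position: [0.5809, 0.0186, 0.0482]
tool_rot: [-3.142, -0.0, 1.921]
force: [0.3, 1.1, 0.2]
grip_width: 0.0728
```

servo_tool(rows=[[[0,0,-1,0,0,0],[0,0,-4,0,0,0],[0,0,-5,0,0,0],[0,0,-3,0,0,0]]])

```text
clock: 34.2
position: [0.5814, 0.0187, 0.1813]
tool_rot: [3.139, 0.001, 1.921]
force: [-0.0, 1.1, 0.5]
grip_width: 0.0724
```

servo_tool(rows=[[[-3,-1.6,0,0,0,0],[-5,-2.7,0,0,0,0],[-5.2,-2.8,0,0,0,0],[-5.2,-2.8,0,0,0,0],[-5.2,-2.8,0,0,0,0]]])

```text
clock: 34.83
position: [0.542, -0.2486, 0.1792]
tool_rot: [3.141, 0.001, 1.921]
force: [0.5, -0.3, -0.6]
grip_width: 0.0724
```

servo_tool(rows=[[[-5,-2.6,0,0,0,0],[-2.6,-1.4,0,0,0,0],[0,0,0,0,0,0]]])

```text
clock: 35.2
position: [0.5299, -0.3343, 0.1786]
tool_rot: [-3.141, 0.001, 1.917]
force: [0.8, 0.5, 0.2]
grip_width: 0.0726
```

```bash
python3 - <<'E'
from h import *
st(); f=avg("top",6); g=avg("scene",6); np.savez("avg2.npz",f=f["image"],g=g["image"])
cv2.imwrite("pics/top3.png",cv2.resize(f["image"][:,:,::-1],(768,576)))
c=plane(f,[(283,254)],.066)[0,:2]
o=np.hstack([rect(f,*c,.066,n=390,gain=1.4),rect(g,*c,.066,n=390,gain=1.6)]);cv2.imwrite("pics/B3.png",o)
c=plane(f,[(214.5,256)],.066)[0,:2]
o=np.hstack([rect(f,*c,.066,n=390,gain=1.4),rect(g,*c,.066,n=390,gain=1.6)]);cv2.imwrite("pics/S3.png",o)
o=np.hstack([rect(f,.570,-.1888,.056,n=390,gain=1.8),rect(g,.570,-.1888,.056,n=390,gain=2)]);cv2.imwrite("pics/SB3.png",o)
E
```

```text
t 35.20 p [ 0.5299 -0.3343  0.1786] yaw 109.8 rp [-3.141e+00  1.000e-03] F [0.8 0.5 0.2] w 0.0726 q7 0.53
```

View pics/top3.png

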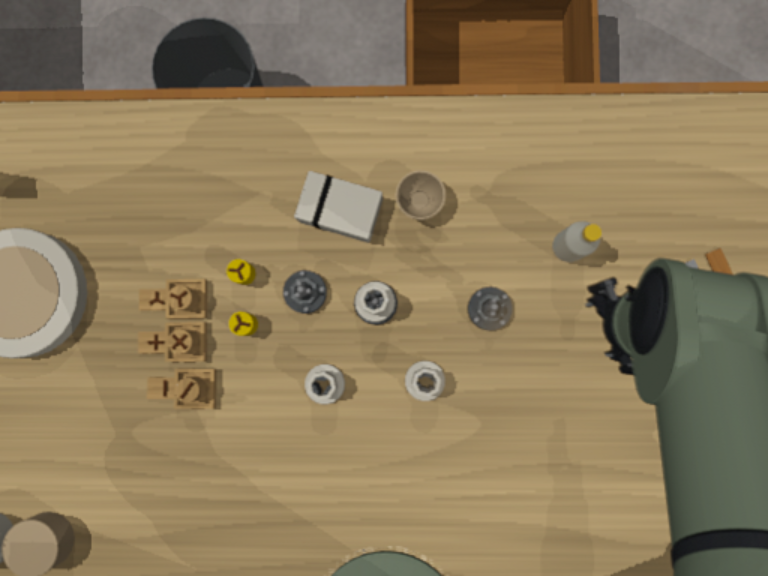

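View pics/B3.png

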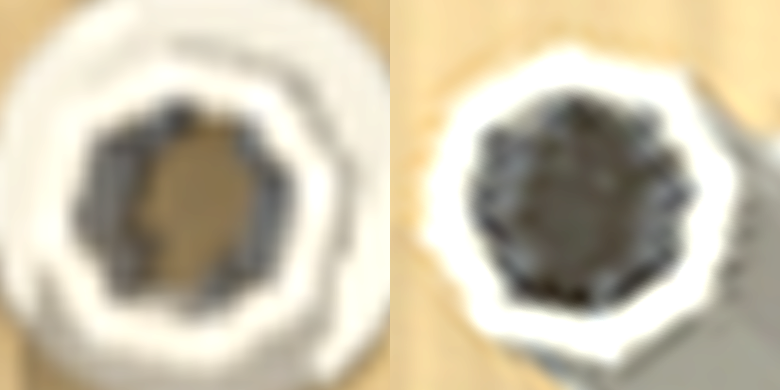

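View pics/S3.png

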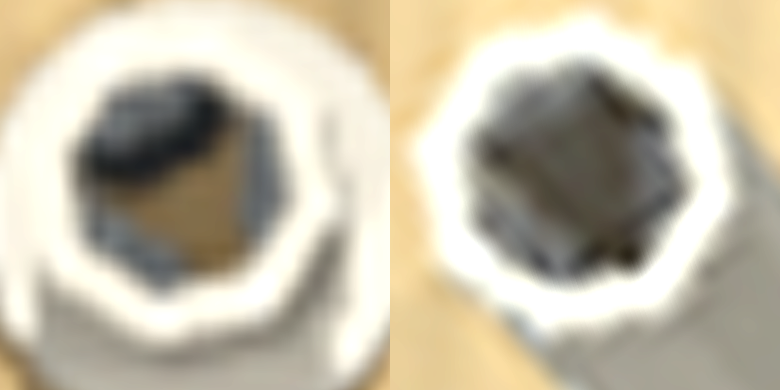

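View pics/SB3.png

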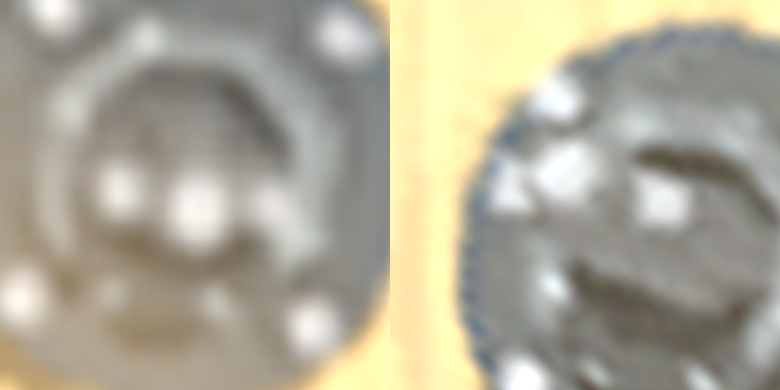

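Cross model is seated at (376,302)/768. Bar model flats/slot ≈ 28.5°/73.5°; bar spindle ≈ -5.4°. Star model slot ≈ 61°. Now the bar model.

```bash
python3 - <<'E'
from h import *
st(); goto(.4397,-.070,.12,math.radians(118.5))
f=bot.grab_frame("top"); g=bot.grab_frame("scene"); d=np.load("avg2.npz"); f["image"]=d["f"]; g["image"]=d["g"]
# octagon phase: outer edge of bright rim vs bench, polar, 8th harmonic on visible (bench-side) directions
for k,c in(("B",(.4397,-.070)),("S",(.4335,.1125))):
    o=cv2.cvtColor(rect(g,*c,.066,n=600,half=.03),cv2.COLOR_BGR2HSV); sat=cv2.GaussianBlur(o[...,1],(0,0),4)
    pol=cv2.warpPolar(sat,(300,720),(300,300),300,0)  # rows angle (clockwise image = -world)
    r=[]
    for i in range(720):
        ang=-i*0.5
        seg=pol[i,200:285].astype(int); j=np.where(seg>(60))[0]
        r.append(200+j[0] if len(j) else np.nan)
    r=np.array(r)*0.1; ang=-np.arange(720)*0.5
    ok=np.isfinite(r)&(r>21.5)&(r<27.5); a=np.radians(ang[ok])
    A=np.c_[np.ones(ok.sum()),np.cos(a),np.sin(a),np.cos(8*a),np.sin(8*a)]
    x=np.linalg.lstsq(A,r[ok],rcond=None)[0]
    print(k,ok.sum(),"r0 %.1f off %s amp %.2f vertex phase %.1f"%(x[0],np.round(x[1:3],2),np.hypot(*x[3:]),np.degrees(np.arctan2(x[4],x[3]))/8%45))
E
```

```text
t 35.80 p [ 0.531  -0.3316  0.1783] yaw 110.1 rp [-3.142 -0.   ] F [ 0.4 -0.3 -0.1] w 0.0724 q7 0.53
shift [27.7   0.4   5.83] turn [-0.  -0.  -8.4] q7 0.53
B 470 r0 25.1 off [ 1.3  -0.64] amp 0.46 vertex phase 5.6
S 476 r0 25.2 off [ 0.78 -1.1 ] amp 0.66 vertex phase 34.7
```

servo_tool(rows=[[[3,0.1,0,0,0,0],[5,0.1,0,0,0,0],[6,0.1,0,0,0,0],[6,0.1,0,0,0,0],[5,0.1,0,0,0,0]]])

```text
clock: 36.52
position: [0.4491, -0.0934, 0.1785]
tool_rot: [3.141, 0.0, 1.921]
force: [1.4, 0.4, -0.3]
grip_width: 0.0725
```

servo_tool(rows=[[[2.7,0,0,0,0,0],[0,0,3,0,0,-8],[0,0,3,0,0,0],[0,0,0,0,0,0],[0,0,0,0,0,0]]])

```text
clock: 37.15
position: [0.4411, -0.0698, 0.1192]
tool_rot: [3.141, 0.0, 2.06]
force: [0.0, 0.3, 0.1]
grip_width: 0.0726
```

```bash
python3 - <<'E'
from h import *
st(); goto(.4402,-.0703,.028,math.radians(118.2))
E
```

```text
t 37.15 p [ 0.4411 -0.0698  0.1192] yaw 118.0 rp [3.141 0.   ] F [0.  0.3 0.1] w 0.0726 q7 0.10
shift [ 0.   -0.11  9.12] turn [ 0.   0.  -0.2] q7 0.10
```

servo_tool(rows=[[[0,-0.05,3,0,0,0],[0,0,3.5,0,0,0],[0,0,2,0,0,0],[0,0,0.6,0,0,0],[0,0,0,0,0,0]]])

```text
clock: 37.78
position: [0.4408, -0.0702, 0.0281]
tool_rot: [3.141, 0.001, 2.06]
force: [0.2, 0.2, 0.7]
grip_width: 0.0725
```

servo_tool(rows=[[[0,0,0,0,0,0],[0,0,0,0,0,0],[0,0,-0.1,0,0,0],[0,0,0,0,0,0]]], grip=-1, squeeze=40)

```text
clock: 38.28
position: [0.4403, -0.0702, 0.0286]
tool_rot: [3.141, 0.0, 2.06]
force: [-0.1, -0.3, -4.1]
grip_width: 0.0461
```

servo_tool(rows=[[[0,0,-0.2,0,0,0],[0,0,0,0,0,0]]], squeeze=70)

```text
clock: 38.52
position: [0.4403, -0.0701, 0.0304]
tool_rot: [3.142, 0.0, 2.06]
force: [0.1, -0.1, -3.5]
grip_width: 0.0448
```

servo_tool(rows=[[[0,0,-1,0,0,0],[0,0,-3,0,0,0],[0,0,-5,0,0,0],[0,0,-4.5,0,0,0],[0,0,0,0,0,0]]])

```text
clock: 39.15
position: [0.4415, -0.0704, 0.1683]
tool_rot: [3.138, 0.003, 2.059]
force: [0.2, -0.1, -3.7]
grip_width: 0.0455
```

servo_tool(rows=[[[-2.3,0.8,0,0,0,0],[-4,1.4,0,0,0,0],[-4,1.4,0,0,0,0],[-4,1.4,0,0,0,0],[-2.3,0.8,0,0,0,0]]])

```text
clock: 39.78
position: [0.5699, -0.1907, 0.1639]
tool_rot: [-3.14, -0.001, 2.059]
force: [-0.5, 0.5, -3.6]
grip_width: 0.0454
```

servo_tool(rows=[[[0,0,0,0,0,9.8],[0,0,0,0,0,9.8],[0,0,0,0,0,9.8],[0,0,0,0,0,9.8],[0,0,0,0,0,9.8]]])

```text
clock: 40.4
position: [0.5688, -0.1892, 0.1642]
tool_rot: [-3.14, 0.0, 1.199]
force: [0.5, 0.8, -3.7]
grip_width: 0.0453
```

servo_tool(rows=[[[0,0,0,0,0,9.8],[0,0,0,0,0,9.8],[0,0,0,0,0,9.8],[0,0,0,0,0,0],[0,0,0,0,0,0]]])

```text
clock: 41.02
position: [0.5692, -0.1891, 0.1647]
tool_rot: [-3.141, 0.001, 0.696]
force: [0.7, 0.2, -3.8]
grip_width: 0.0451
```

```bash
python3 - <<'E'
from h import *
st(); goto(.5698,-.1891,.105,math.radians(39.6))
g=avg("scene",3); p=bot.observe()["position"]
a=rect(g,p[0],p[1],p[2]+.0375,n=390,gain=1.6); b=rect(g,p[0],p[1],p[2]-.0285+.014,half=.045,n=390,gain=1.4)
for o in(a,b): cv2.drawMarker(o,(195,195),(0,0,255),0,10)
cv2.imwrite("pics/hB2.png",np.hstack([a,b]))
E
```

```text
t 41.02 p [ 0.5692 -0.1891  0.1647] yaw 39.9 rp [-3.141e+00  1.000e-03] F [ 0.7  0.2 -3.8] w 0.0451 q7 -0.79
shift [0.05 0.04 5.97] turn [-0.   0.   0.3] q7 -0.79
```

View pics/hB2.png

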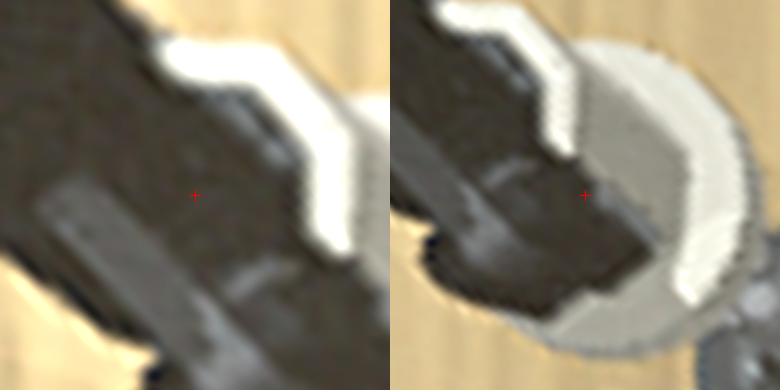

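servo_tool(rows=[[[0,0,2,0,0,0.3],[0,0,2,0,0,0],[0,0,1.5,0,0,0],[0,0,0,0,0,0],[0,0,0,0,0,0]]])

```text
clock: 41.8
position: [0.5698, -0.1894, 0.1109]
tool_rot: [3.141, -0.0, 0.687]
force: [-0.0, 0.5, -2.7]
grip_width: 0.0452
```

```bash
python3 - <<'E'
from h import *
st(); goto(.5695,-.1893,.105,math.radians(39.6))
E
```

```text
t 41.80 p [ 0.5698 -0.1894  0.1109] yaw 39.3 rp [ 3.141 -0.   ] F [-0.   0.5 -2.7] w 0.0452 q7 -0.82
shift [-0.02 -0.03  0.59] turn [ 0.  -0.  -0.3] q7 -0.82
```

servo_tool(rows=[[[-0.02,0,0.8,0,0,0],[0,0,0.6,0,0,0],[0,0,0.4,0,0,0],[0,0,0,0,0,0]]])

```text
clock: 42.3
position: [0.5692, -0.1894, 0.0919]
tool_rot: [-3.141, 0.0, 0.687]
force: [-0.2, -0.2, -3.3]
grip_width: 0.0455
```

servo_tool(rows=[[[0,0,0.3,0,0,0],[0,0,0.3,0,0,0],[0,0,0.3,0,0,0],[0,0,0,0,0,0]]])

```text
clock: 42.8
position: [0.5692, -0.1894, 0.0831]
tool_rot: [-3.141, 0.0, 0.686]
force: [-1.0, 0.4, -3.6]
grip_width: 0.0455
```

servo_tool(rows=[[[0,0,0.3,0,0,0],[0,0,0.3,0,0,0],[0,0,0,0,0,0]]])

```text
clock: 43.18
position: [0.5692, -0.1895, 0.077]
tool_rot: [-3.141, 0.0, 0.687]
force: [-0.5, -0.1, -2.1]
grip_width: 0.0451
```

servo_tool(rows=[[[0,0,0.6,0,0,0],[0,0,0.6,0,0,0],[0,0,0.5,0,0,0],[0,0,0,0,0,0]]])

```text
clock: 43.68
position: [0.5691, -0.1894, 0.0598]
tool_rot: [-3.141, 0.0, 0.687]
force: [-0.3, -0.7, -2.7]
grip_width: 0.0454
```

servo_tool(rows=[[[0,0,0.3,0,0,0],[0,0,0.3,0,0,0],[0,0,0,0,0,0]]])

```text
clock: 44.05
position: [0.5693, -0.1895, 0.0542]
tool_rot: [-3.142, 0.0, 0.686]
force: [0.1, -0.0, -2.6]
grip_width: 0.0455
```

Engaged without contact. Press home.

servo_tool(rows=[[[0,0,0.3,0,0,0],[0,0,0.2,0,0,0],[0,0,0,0,0,0]]])

```text
clock: 44.42
position: [0.5694, -0.1895, 0.0493]
tool_rot: [3.141, -0.0, 0.687]
force: [0.1, -0.1, -1.2]
grip_width: 0.0453
```

servo_tool(rows=[[[0,0,0.2,0,0,0],[0,0,0,0,0,0]]])

```text
clock: 44.68
position: [0.5694, -0.1895, 0.0473]
tool_rot: [3.141, -0.0, 0.686]
force: [1.0, -0.2, 0.1]
grip_width: 0.045
```

servo_tool(rows=[[[0,0,0.12,0,0,0],[0,0,0,0,0,0]]])

```text
clock: 44.92
position: [0.5694, -0.1895, 0.0465]
tool_rot: [3.141, -0.0, 0.686]
force: [-3.4, 2.1, 10.7]
grip_width: 0.0456
```

servo_tool(rows=[[[0,0,0.13,0,0,0],[0,0,0,0,0,0]]])

```text
clock: 45.18
position: [0.5695, -0.1895, 0.0465]
tool_rot: [3.141, -0.0, 0.687]
force: [-12.3, 3.7, 34.5]
grip_width: 0.0452
```

servo_tool(rows=[[[0,0,-0.17,0,0,0],[0,0,0,0,0,0]]])

```text
clock: 45.42
position: [0.5693, -0.1894, 0.0465]
tool_rot: [-3.142, -0.0, 0.686]
force: [-2.0, 1.0, 6.8]
grip_width: 0.0452
```

servo_tool(rows=[[[0,0,0,0,0,0],[0,0,0,0,0,0],[0,0,0,0,0,0]]], grip=0.7)

```text
clock: 45.8
position: [0.5693, -0.1895, 0.0464]
tool_rot: [-3.141, 0.0, 0.686]
force: [-0.3, -0.3, 0.1]
grip_width: 0.0727
```

servo_tool(rows=[[[0,0,-1,0,0,0],[0,0,-4,0,0,0],[0,0,-5,0,0,0],[0,0,-3,0,0,0]]])

```text
clock: 46.3
position: [0.5699, -0.1896, 0.1796]
tool_rot: [3.139, -0.002, 0.686]
force: [-0.2, 0.0, 0.1]
grip_width: 0.0725
```

```bash
python3 - <<'E'
from h import *
st()
f=avg("top",6); g=avg("scene",6); np.savez("avg3.npz",f=f["image"],g=g["image"])
cv2.imwrite("pics/top4.png",cv2.resize(f["image"][:,:,::-1],(768,576)))
c=plane(f,[(214.5,256)],.066)[0,:2]; print(c)
o=np.hstack([rect(f,*c,.066,n=390,gain=1.4),rect(g,*c,.066,n=390,gain=1.6)]);cv2.imwrite("pics/S4.png",o)
E
```

```text
t 46.30 p [ 0.5699 -0.1896  0.1796] yaw 39.3 rp [ 3.139e+00 -2.000e-03] F [-0.2  0.   0.1] w 0.0725 q7 -0.80
[0.43542836 0.10888152]
```

View pics/top4.png

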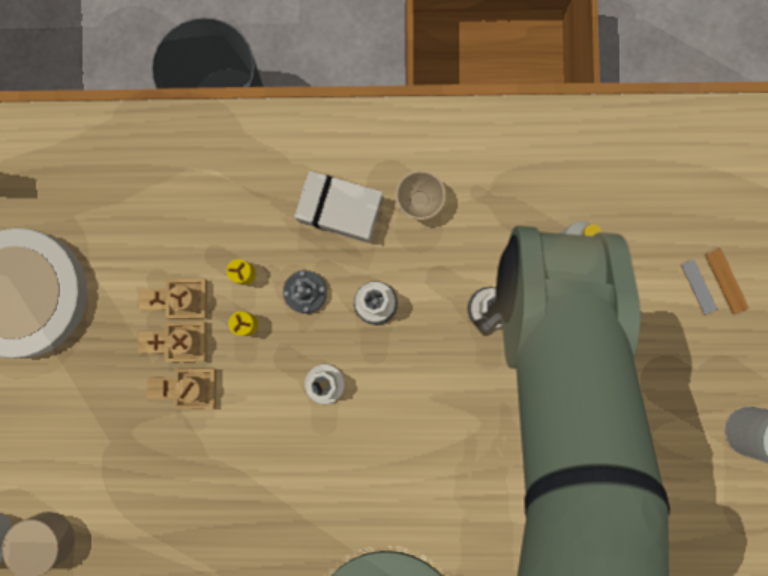

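View pics/S4.png

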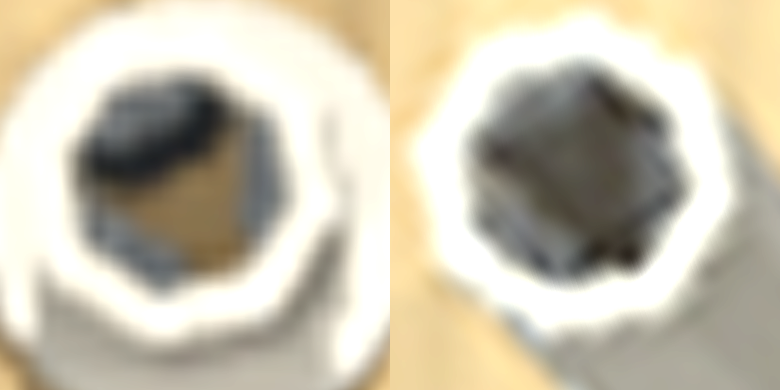

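Bar model seated; star model undisturbed at ≈(0.434, 0.112), slot ≈57°. Turn and go to it.

servo_tool(rows=[[[0,0,0,0,0,-9],[0,0,0,0,0,-9],[0,0,0,0,0,-9],[0,0,0,0,0,-9],[0,0,0,0,0,-9]]])

```text
clock: 47.52
position: [0.5693, -0.1895, 0.1763]
tool_rot: [-3.141, -0.0, 1.477]
force: [0.4, -0.3, -0.3]
grip_width: 0.0727
```

servo_tool(rows=[[[0,0,0,0,0,-9],[0,0,0,0,0,-9],[0,0,0,0,0,0]]])

```text
clock: 47.9
position: [0.5692, -0.1896, 0.1762]
tool_rot: [-3.141, -0.001, 1.785]
force: [0.4, -0.5, 0.1]
grip_width: 0.0725
```

```bash
python3 - <<'E'
from h import *
st(); goto(.434,.112,.12,math.radians(102.2))
f=bot.grab_frame("top"); g=bot.grab_frame("scene"); d=np.load("avg3.npz"); f["image"]=d["f"]; g["image"]=d["g"]
o=np.hstack([rect(f,.6015,.1482,.056,n=390,gain=1.8),rect(g,.6015,.1482,.056,n=390,gain=2)]);cv2.imwrite("pics/SS4.png",o)
E
```

```text
t 47.90 p [ 0.5692 -0.1896  0.1762] yaw 102.3 rp [-3.141e+00 -1.000e-03] F [ 0.4 -0.5  0.1] w 0.0725 q7 0.15
shift [32.35 -6.8   5.64] turn [-0.  -0.   0.1] q7 0.15
```

View pics/SS4.png

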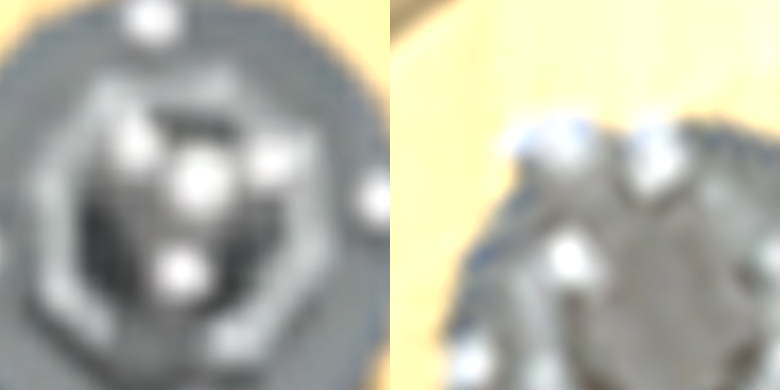

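servo_tool(rows=[[[3,-0.6,0,0,0,0],[5.5,-1.2,0,0,0,0],[5.5,-1.2,0,0,0,0],[5.5,-1.2,0,0,0,0],[5.5,-1.1,0,0,0,0]]])

```text
clock: 48.62
position: [0.4633, 0.0449, 0.1767]
tool_rot: [3.141, 0.0, 1.782]
force: [0.7, 0.2, 0.3]
grip_width: 0.0727
```

servo_tool(rows=[[[4.8,-1,0,0,0,0],[2.5,-0.5,2,0,0,0],[0,0,3,0,0,0],[0,0,0,0,0,0],[0,0,0,0,0,0]]])

```text
clock: 49.25
position: [0.4343, 0.1115, 0.1273]
tool_rot: [3.141, 0.0, 1.784]
force: [0.6, 0.8, 0.5]
grip_width: 0.0727
```

```bash
python3 - <<'E'
from h import *
st(); goto(.434,.112,.028,math.radians(102.2))
g=avg("scene",3); c=(.43542836,.10888152)
o=rect(g,*c,.066,n=390,gain=1.8);cv2.imwrite("pics/S5.png",o)
E
```

```text
t 49.25 p [0.4343 0.1115 0.1273] yaw 102.2 rp [3.141 0.   ] F [0.6 0.8 0.5] w 0.0727 q7 -0.55
shift [ 0.05 -0.02  9.93] turn [0. 0. 0.] q7 -0.55
```

View pics/S5.png

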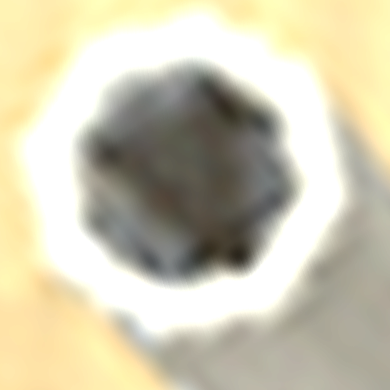

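Star model unchanged. Descend and grip.

servo_tool(rows=[[[0.05,0,3,0,0,0],[0,0,3.5,0,0,0],[0,0,2.6,0,0,0],[0,0,0.8,0,0,0],[0,0,0,0,0,0]]])

```text
clock: 50.02
position: [0.434, 0.1121, 0.0279]
tool_rot: [3.141, 0.0, 1.786]
force: [-0.6, 0.4, -0.3]
grip_width: 0.0728
```

servo_tool(rows=[[[0,0,0,0,0,0],[0,0,0,0,0,0],[0,0,-0.1,0,0,0],[0,0,0,0,0,0]]], grip=-1, squeeze=40)

```text
clock: 50.52
position: [0.4339, 0.1119, 0.0288]
tool_rot: [3.141, 0.0, 1.786]
force: [0.6, 0.4, -2.7]
grip_width: 0.0457
```

servo_tool(rows=[[[0,0,-0.2,0,0,0],[0,0,0,0,0,0]]], squeeze=70)

```text
clock: 50.78
position: [0.4338, 0.112, 0.0306]
tool_rot: [3.141, -0.0, 1.786]
force: [0.2, -0.5, -3.1]
grip_width: 0.045
```

servo_tool(rows=[[[0,0,-1,0,0,0],[0,0,-3,0,0,0],[0,0,-5,0,0,0],[0,0,-4.5,0,0,0],[0,0,0,0,0,0]]])

```text
clock: 51.4
position: [0.4351, 0.1123, 0.1685]
tool_rot: [3.137, 0.0, 1.786]
force: [-0.3, -0.3, -3.7]
grip_width: 0.0453
```

servo_tool(rows=[[[0,2.3,0,0,0,0],[0,4.1,0,0,0,0],[0,4.3,0,0,0,0],[0,4.1,0,0,0,0],[0,2.3,0,0,0,0]]])

```text
clock: 52.02
position: [0.6017, 0.1488, 0.164]
tool_rot: [-3.14, -0.0, 1.786]
force: [-0.6, 0.1, -2.5]
grip_width: 0.0452
```

servo_tool(rows=[[[0,0,0,0,0,9],[0,0,0,0,0,9],[0,0,0,0,0,9],[0,0,0,0,0,9],[0,0,0,0,0,0]]])

```text
clock: 52.65
position: [0.6003, 0.1486, 0.1646]
tool_rot: [-3.141, 0.001, 1.159]
force: [0.3, -0.6, -3.3]
grip_width: 0.045
```

servo_tool(rows=[[[0,0,0,0,0,0],[0,0,0,0,0,0]]])

```text
clock: 52.9
position: [0.6007, 0.1485, 0.1652]
tool_rot: [-3.141, 0.0, 1.16]
force: [0.4, 0.3, -2.2]
grip_width: 0.0452
```

```bash
python3 - <<'E'
from h import *
st(); goto(.6015,.1490,.105,math.radians(66))
g=avg("scene",3); p=bot.observe()["position"]
a=rect(g,p[0],p[1],p[2]+.0375,n=390,gain=1.6); b=rect(g,p[0],p[1],p[2]-.0285+.014,half=.045,n=390,gain=1.4)
for o in(a,b): cv2.drawMarker(o,(195,195),(0,0,255),0,10)
cv2.imwrite("pics/hS2.png",np.hstack([a,b]))
E
```

```text
t 52.90 p [0.6007 0.1485 0.1652] yaw 66.5 rp [-3.141  0.   ] F [ 0.4  0.3 -2.2] w 0.0452 q7 -0.99
shift [0.08 0.05 6.02] turn [-0.   0.   0.5] q7 -0.99
```

View pics/hS2.png

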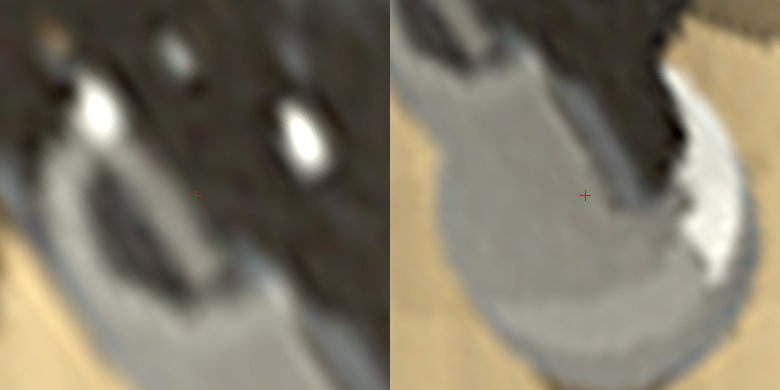

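servo_tool(rows=[[[0.05,0.03,2,0,0,0.5],[0,0,2,0,0,0],[0,0,1.5,0,0,0],[0,0,0,0,0,0],[0,0,0,0,0,0]]])

```text
clock: 53.68
position: [0.6015, 0.1491, 0.1108]
tool_rot: [3.141, -0.0, 1.149]
force: [0.2, -0.3, -3.0]
grip_width: 0.0451
```

```bash
python3 - <<'E'
from h import *
st(); goto(.6015,.1490,.10,math.radians(66))
E
```

```text
t 53.67 p [0.6015 0.1491 0.1108] yaw 65.8 rp [ 3.141 -0.   ] F [ 0.2 -0.3 -3. ] w 0.0451 q7 -1.03
shift [-0.01 -0.    1.08] turn [ 0.  -0.  -0.2] q7 -1.03
```

servo_tool(rows=[[[0,0,0.8,0,0,0],[0,0,0.6,0,0,0],[0,0,0.4,0,0,0],[0,0,0,0,0,0]]])

```text
clock: 54.18
position: [0.6012, 0.1489, 0.0921]
tool_rot: [-3.141, 0.0, 1.149]
force: [0.5, 0.9, -2.3]
grip_width: 0.0455
```

servo_tool(rows=[[[0,0,0.3,0,0,0],[0,0,0.3,0,0,0],[0,0,0.3,0,0,0],[0,0,0,0,0,0]]])

```text
clock: 54.68
position: [0.6012, 0.1489, 0.0832]
tool_rot: [-3.141, 0.0, 1.149]
force: [-1.2, 0.9, -2.6]
grip_width: 0.0454
```

servo_tool(rows=[[[0,0,0.3,0,0,0],[0,0,0.3,0,0,0],[0,0,0,0,0,0]]])

```text
clock: 55.05
position: [0.6012, 0.1489, 0.0772]
tool_rot: [-3.141, 0.0, 1.149]
force: [0.5, -0.2, -2.7]
grip_width: 0.045
```

servo_tool(rows=[[[0,0,0.6,0,0,0],[0,0,0.6,0,0,0],[0,0,0.5,0,0,0],[0,0,0,0,0,0]]])

```text
clock: 55.55
position: [0.6011, 0.1488, 0.06]
tool_rot: [-3.141, 0.0, 1.149]
force: [0.3, 0.0, -2.9]
grip_width: 0.0452
```

servo_tool(rows=[[[0,0,0.3,0,0,0],[0,0,0.3,0,0,0],[0,0,0,0,0,0]]])

```text
clock: 55.92
position: [0.6013, 0.1489, 0.0544]
tool_rot: [-3.142, 0.0, 1.149]
force: [-0.5, -0.3, -2.9]
grip_width: 0.0452
```

Keys engaged. Press home.

servo_tool(rows=[[[0,0,0.3,0,0,0],[0,0,0.2,0,0,0],[0,0,0,0,0,0]]])

```text
clock: 56.3
position: [0.6014, 0.1489, 0.0496]
tool_rot: [3.141, -0.0, 1.149]
force: [-1.0, -0.8, 1.7]
grip_width: 0.0451
```

servo_tool(rows=[[[0,0,0.2,0,0,0],[0,0,0,0,0,0]]])

```text
clock: 56.55
position: [0.6014, 0.1489, 0.0476]
tool_rot: [3.141, -0.0, 1.149]
force: [-0.4, -0.6, 1.2]
grip_width: 0.0454
```

servo_tool(rows=[[[0,0,0.15,0,0,0],[0,0,0,0,0,0]]])

```text
clock: 56.8
position: [0.6014, 0.149, 0.0466]
tool_rot: [3.141, -0.0, 1.149]
force: [-5.2, -1.8, 13.7]
grip_width: 0.0453
```

servo_tool(rows=[[[0,0,0.12,0,0,0],[0,0,0,0,0,0]]])

```text
clock: 57.05
position: [0.6014, 0.149, 0.0466]
tool_rot: [3.141, 0.0, 1.149]
force: [-13.1, -5.1, 35.1]
grip_width: 0.045
```

servo_tool(rows=[[[0,0,-0.19,0,0,0],[0,0,0,0,0,0]]])

```text
clock: 57.3
position: [0.6013, 0.1489, 0.0467]
tool_rot: [3.142, -0.0, 1.149]
force: [-1.7, -0.7, 6.9]
grip_width: 0.0453
```

servo_tool(rows=[[[0,0,0,0,0,0],[0,0,0,0,0,0],[0,0,0,0,0,0]]], grip=0.7)

```text
clock: 57.68
position: [0.6013, 0.1489, 0.0466]
tool_rot: [-3.141, 0.0, 1.149]
force: [-0.7, -0.3, -0.4]
grip_width: 0.073
```

servo_tool(rows=[[[0,0,-1,0,0,0],[0,0,-4,0,0,0],[0,0,-5,0,0,0],[0,0,-4,0,0,0]]])

```text
clock: 58.18
position: [0.6015, 0.149, 0.1894]
tool_rot: [3.141, -0.001, 1.149]
force: [-0.4, -0.0, -0.4]
grip_width: 0.0726
```

servo_tool(rows=[[[-4,-4,0,0,0,0],[-4,-4,0,0,0,0],[-4,-4,0,0,0,0],[-2,-2,0,0,0,0],[0,0,0,0,0,0]]])

```text
clock: 58.8
position: [0.4153, 0.0777, 0.1876]
tool_rot: [3.14, 0.0, 1.149]
force: [0.5, -0.3, 0.0]
grip_width: 0.0723
```

```bash
python3 - <<'E'
from h import *
st()
f=avg("top",4); g=avg("scene",4)
np.savez("avg4.npz",f=f["image"],g=g["image"])
cv2.imwrite("pics/top5.png",cv2.resize(f["image"][:,:,::-1],(768,576))); cv2.imwrite("pics/scene5.png",cv2.resize(g["image"][:,:,::-1],(768,576)))
E
```

```text
t 58.80 p [0.4153 0.0777 0.1876] yaw 65.8 rp [3.14 0.  ] F [ 0.5 -0.3  0. ] w 0.0723 q7 -0.95
```

View pics/top5.png

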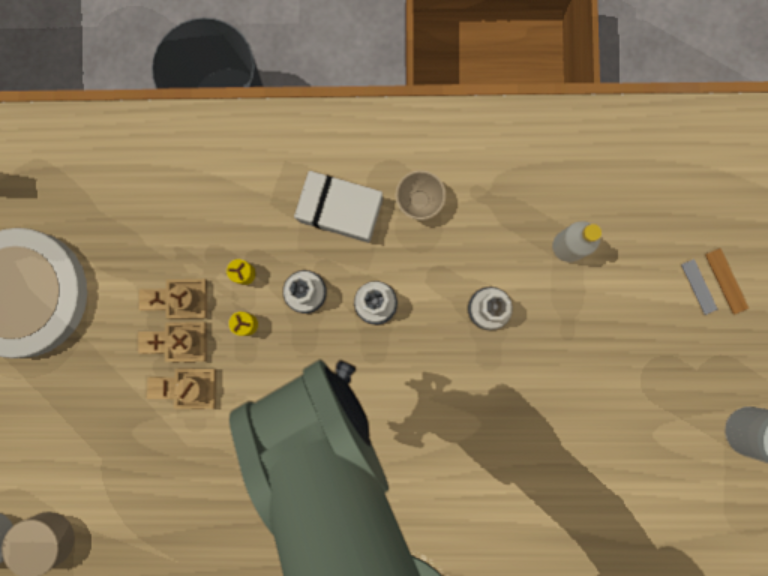

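View pics/scene5.png

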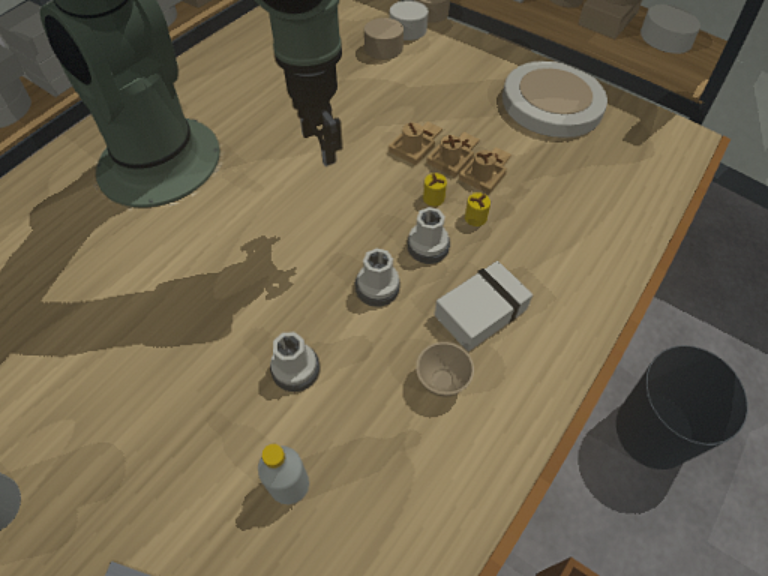

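All three models are on their spindles and caps in slots. Check heights (socket top should be 84 mm) in close crops.

```bash
python3 - <<'E'
from h import *
f=bot.grab_frame("top"); g=bot.grab_frame("scene"); d=np.load("avg4.npz"); f["image"]=d["f"]; g["image"]=d["g"]
S={"bar":(.5697,-.1892),"star":(.6014,.149),"cross":(.5808,.0183)}
def hole(fr,X):
    u,v=proj(fr,[X])[0]; r=9; uu,vv=int(round(u)),int(round(v))
    p=cv2.resize(fr["image"][vv-r:vv+r+1,uu-r:uu+r+1].max(2),None,fx=8,fy=8,interpolation=cv2.INTER_CUBIC)
    th,m=cv2.threshold(p,0,1,cv2.THRESH_OTSU); m=(1-m).astype(np.uint8)
    n,l,s,c=cv2.connectedComponentsWithStats(m); i=l[p.shape[0]//2-8:p.shape[0]//2+8,p.shape[1]//2-8:p.shape[1]//2+8]; i=np.bincount(i[i>0]).argmax()
    h=cv2.convexHull(np.argwhere(l==i)[:,::-1].astype(np.int32)); x,y,w,hh=cv2.boundingRect(h)
    return (np.array([x+w/2,y+hh/2])/8-.5+[uu-r,vv-r]), (w/8,hh/8)
for k,(x,y) in S.items():
    a,sa=hole(f,(x,y,.084)); b,sb=hole(g,(x,y,.084)); print(k,np.round(a,1),sa,np.round(b,1),sb,np.round(tri(f,a,g,b),4),"exp px",np.round(proj(g,[(x,y,.084),(x,y,.092)]),1).tolist())
t=[cv2.resize(g["image"][v-22:v+18,u-20:u+20,::-1],(260,260),interpolation=cv2.INTER_CUBIC) for u,v in((196,243),(286,160),(252,188))]
t2=[cv2.resize(g["image"][v-20:v+20,u-20:u+20,::-1],(260,260),interpolation=cv2.INTER_CUBIC) for u,v in((277,94),(302,103),(324,111))]
cv2.imwrite("pics/fin.png",np.vstack([np.hstack(t),np.hstack(t2)]))
E
```

```text
bar [330.6 204. ] (12.75, 13.0) [191.8 230.2] (14.75, 13.375) [ 0.5696 -0.1897  0.0839] exp px [[191.6, 230.1], [191.1, 228.4]]
star [199.1 192. ] (13.125, 13.0) [286.9 144.8] (13.5, 10.0) [0.6014 0.1483 0.0843] exp px [[286.8, 144.7], [287.0, 142.7]]
cross [248.9 199.4] (13.25, 13.25) [251.6 172.9] (14.125, 11.375) [0.5819 0.0194 0.084 ] exp px [[250.7, 173.0], [250.6, 171.1]]
```

View pics/fin.png

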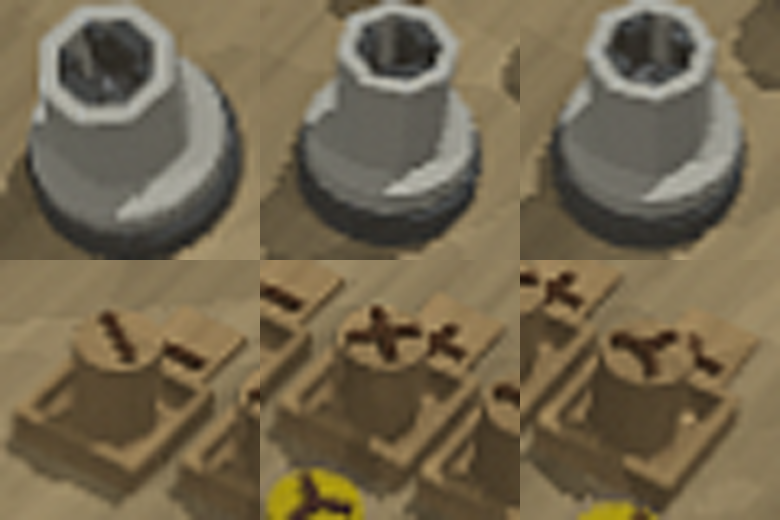

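The triangulated socket tops are 83.9, 84.3 and 84.0 mm high, against 84 expected when home. The flanges sit flat on the feet, and each cap stands upright in the slot with its own sign. Handing in.

```bash
python3 -c "
from h import *
st(); print(bot.job_done())"
```

```text
t 59.30 p [0.4164 0.0786 0.1866] yaw 65.8 rp [-3.141  0.   ] F [ 0.3 -0.2 -0.1] w 0.0724 q7 -0.95
the job is handed in; nothing more can be done
None
```

The job is done and was handed in at 59 s of the 210 s allowed. I took off all three wooden caps first and put each in the slot with its own sign. Then I mounted the cross, bar and star models (all three were there), turned each to its keys and pressed it down to a hard stop on the foot, at about 35–41 N read at the wrist.

- **Heights:** the triangulated socket tops are 83.9 mm (bar), 84.3 mm (star) and 84.0 mm (cross); fully home is 84 mm.
- **Other checks:** close crops show the flanges flat on the feet and the caps upright in their slots. The yellow look-alikes, bottle, block mould and bowl look unmoved in the last pictures. I saw no knocked model and no slackened grip.
- **What differed:** closing on the bar and cross caps pushed down with about 8 N, so those two sleeves may already have been partly down before their models went on. This didn't change the final seating. I also first read the cross socket as the bar and the bar as the cross, and corrected that from enlarged views before moving any model.

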